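# Load the mould shuttle of the wax injector

## Task

Load the bench wax injector: pull up its sprung index plunger and twist it into the rest notch so that it stays out by itself, then draw the shuttle right out. Clip every orange rubber mould lying singly on the open bench at the right, right side up, into its own station on the shuttle, pressing it down on the sprung pad until both yellow catches have snapped over its ends. Push the shuttle fully home, turn the plunger back so that it drops in and locks, and leave the tin, glue bottle and green case where they are.

Things in the scene. Friction and masses are not known exactly. Their poses are not given: they have to be found in the camera images.
- injector: wax injector fixed on the bench; place and yaw vary. Origin on the bench under the middle of its nozzle beam, x to the back (away from the robot), y left, z up. Grey base 256 mm wide from 225 mm in front of the origin; grey beam 284 wide, x -28 to 26 mm, nozzle tips to beam top 100 to 138 mm above the bench, fittings on it to 167 mm; white tower with tank at the rear left, from x = 30 mm back, 0.29 m high
- shuttle (a joint): slide of the aluminium shuttle (plate 152 x 240 mm, top 38 mm above the bench), in m: 0 = fully home under the beam (stop), 0.12 = fully out towards the robot, -x of injector (stop). About 3 N of friction; it stays where it is left. Plunger in: locked with 1.5 mm play
- shuttle_handle (a point): on the axis of the shuttle's black upright knob handle, front right; 25 mm in diameter, to be gripped between 62 and 98 mm above the bench (this point 83 mm). Moves with the shuttle, axes as injector
- plunger_bar (a point): on the axis of the plunger's red T-bar, shuttle's front left, 110 mm from the handle; 81 mm above the bench when in, plus plunger_lift. Bar 50 mm long along this point's x, 12 mm thick along its y, from 15 mm below to 11 mm above this point. The 30 mm steel sleeve under it ends 22 mm below this point when the plunger is in. Turns with the bar, z up
- plunger_lift (a joint): how far the plunger is pulled up, in m, against its spring (3 N in, 8 N at the top): 0 = in, shuttle locked; 0.020 = top stop; 0.014 to 0.016 = resting in its notch. Above 0.017 the bar can turn; below, only about 0.1 rad. Pin clears the index hole at 0.011; a second hole takes it with the shuttle fully out
- plunger_twist (a joint): turn of the T-bar, rad, anticlockwise from above: 0 = cross pin over the deep slot (drops in when let go; within 0.1), 1.22 = over the shallow rest notch (within 0.1), stop at 1.5. To park: pull to the top, turn to 1.22, let down. To lock: pull to the top, turn back to 0, let down
- station1 (a point): right station: where the middle of a clipped mould's underside lies, 51 mm up; axes as injector; mould's long side along x, either way round. Black pad 8 mm higher when empty, yields 10 mm, 4 to 10 N. Yellow catches at both ends: lips 24 mm above this point; sloped tops (27 to 44 mm) guide it from 4 mm off, with 3 to 8 N. Pins (tops 26 mm) on all sides, 2 mm play. Press to 2 mm below, let go
- station2 (a point): middle station: where the middle of a clipped mould's underside lies, 51 mm up; axes as injector; mould's long side along x, either way round. Black pad 8 mm higher when empty, yields 10 mm, 4 to 10 N. Yellow catches at both ends: lips 24 mm above this point; sloped tops (27 to 44 mm) guide it from 4 mm off, with 3 to 8 N. Pins (tops 26 mm) on all sides, 2 mm play. Press to 2 mm below, let go
- station3 (a point): left station: where the middle of a clipped mould's underside lies, 51 mm up; axes as injector; mould's long side along x, either way round. Black pad 8 mm higher when empty, yields 10 mm, 4 to 10 N. Yellow catches at both ends: lips 24 mm above this point; sloped tops (27 to 44 mm) guide it from 4 mm off, with 3 to 8 N. Pins (tops 26 mm) on all sides, 2 mm play. Press to 2 mm below, let go
- mould1: orange rubber mould, closed block 48 x 62 x 24 mm, rounded, 0.07 kg; origin at the middle of its underside, x across its width, y along its length, z up. Lies flat and singly on the bench, right of the robot's middle. Two or three of the four are there, an absent one reads None from the start. Stacked moulds elsewhere stay
- mould2: orange rubber mould, closed block 48 x 62 x 24 mm, rounded, 0.07 kg; origin at the middle of its underside, x across its width, y along its length, z up. Lies flat and singly on the bench, right of the robot's middle. Two or three of the four are there, an absent one reads None from the start. Stacked moulds elsewhere stay
- mould3: orange rubber mould, closed block 48 x 62 x 24 mm, rounded, 0.07 kg; origin at the middle of its underside, x across its width, y along its length, z up. Lies flat and singly on the bench, right of the robot's middle. Two or three of the four are there, an absent one reads None from the start. Stacked moulds elsewhere stay
- mould4: orange rubber mould, closed block 48 x 62 x 24 mm, rounded, 0.07 kg; origin at the middle of its underside, x across its width, y along its length, z up. Lies flat and singly on the bench, right of the robot's middle. Two or three of the four are there, an absent one reads None from the start. Stacked moulds elsewhere stay
- tin: flat round pale tin, 68 mm in diameter, 13 mm high, loose among the moulds; origin at the middle of its underside; stays
- glue: white glue bottle with blue tip, 29 mm in diameter, 79 mm high, loose; origin at the middle of its underside; stays
- case: green flat case, 46 x 78 x 17 mm, loose, near the bench's front edge; origin at the middle of its underside; stays
There are look-alikes about, which are no part of the job. Leave any white look-alike of the mould4 alone.

How it is judged:
On the way, in this order (a step that is already met when the one before it is completed fails the run):
1. the plunger rests in its notch, pulled out, by itself (value of joint plunger_lift between 0.0125 and 0.0165 m and value of joint plunger_twist above 1 rad and distance between the grasp point and plunger_bar above 0.05 m), for 0.3 s.
2. the shuttle is drawn out to its front stop (value of joint shuttle above 0.112 m), for 0.2 s.
3. every mould is clipped in a station under both catches and let go, with the shuttle out (((x of mould1 in the frame of station1 between -0.005 and 0.005 m and y of mould1 in the frame of station1 between -0.005 and 0.005 m and z of mould1 in the frame of station1 between -0.004 and 0.003 m and angle between mould1's own z axis and vertical below 0.05 rad) or (x of mould1 in the frame of station2 between -0.005 and 0.005 m and y of mould1 in the frame of station2 between -0.005 and 0.005 m and z of mould1 in the frame of station2 between -0.004 and 0.003 m and angle between mould1's own z axis and vertical below 0.05 rad) or (x of mould1 in the frame of station3 between -0.005 and 0.005 m and y of mould1 in the frame of station3 between -0.005 and 0.005 m and z of mould1 in the frame of station3 between -0.004 and 0.003 m and angle between mould1's own z axis and vertical below 0.05 rad)) and ((x of mould2 in the frame of station1 between -0.005 and 0.005 m and y of mould2 in the frame of station1 between -0.005 and 0.005 m and z of mould2 in the frame of station1 between -0.004 and 0.003 m and angle between mould2's own z axis and vertical below 0.05 rad) or (x of mould2 in the frame of station2 between -0.005 and 0.005 m and y of mould2 in the frame of station2 between -0.005 and 0.005 m and z of mould2 in the frame of station2 between -0.004 and 0.003 m and angle between mould2's own z axis and vertical below 0.05 rad) or (x of mould2 in the frame of station3 between -0.005 and 0.005 m and y of mould2 in the frame of station3 between -0.005 and 0.005 m and z of mould2 in the frame of station3 between -0.004 and 0.003 m and angle between mould2's own z axis and vertical below 0.05 rad)) and ((x of mould3 in the frame of station1 between -0.005 and 0.005 m and y of mould3 in the frame of station1 between -0.005 and 0.005 m and z of mould3 in the frame of station1 between -0.004 and 0.003 m and angle between mould3's own z axis and vertical below 0.05 rad) or (x of mould3 in the frame of station2 between -0.005 and 0.005 m and y of mould3 in the frame of station2 between -0.005 and 0.005 m and z of mould3 in the frame of station2 between -0.004 and 0.003 m and angle between mould3's own z axis and vertical below 0.05 rad) or (x of mould3 in the frame of station3 between -0.005 and 0.005 m and y of mould3 in the frame of station3 between -0.005 and 0.005 m and z of mould3 in the frame of station3 between -0.004 and 0.003 m and angle between mould3's own z axis and vertical below 0.05 rad)) and ((x of mould4 in the frame of station1 between -0.005 and 0.005 m and y of mould4 in the frame of station1 between -0.005 and 0.005 m and z of mould4 in the frame of station1 between -0.004 and 0.003 m and angle between mould4's own z axis and vertical below 0.05 rad) or (x of mould4 in the frame of station2 between -0.005 and 0.005 m and y of mould4 in the frame of station2 between -0.005 and 0.005 m and z of mould4 in the frame of station2 between -0.004 and 0.003 m and angle between mould4's own z axis and vertical below 0.05 rad) or (x of mould4 in the frame of station3 between -0.005 and 0.005 m and y of mould4 in the frame of station3 between -0.005 and 0.005 m and z of mould4 in the frame of station3 between -0.004 and 0.003 m and angle between mould4's own z axis and vertical below 0.05 rad)) and not (contact force between the fingers and mould1 above 0.1 N) and not (contact force between the fingers and mould2 above 0.1 N) and not (contact force between the fingers and mould3 above 0.1 N) and not (contact force between the fingers and mould4 above 0.1 N) and value of joint shuttle above 0.112 m), for 0.3 s.
4. the shuttle is pushed home with all moulds clipped (((x of mould1 in the frame of station1 between -0.005 and 0.005 m and y of mould1 in the frame of station1 between -0.005 and 0.005 m and z of mould1 in the frame of station1 between -0.004 and 0.003 m and angle between mould1's own z axis and vertical below 0.05 rad) or (x of mould1 in the frame of station2 between -0.005 and 0.005 m and y of mould1 in the frame of station2 between -0.005 and 0.005 m and z of mould1 in the frame of station2 between -0.004 and 0.003 m and angle between mould1's own z axis and vertical below 0.05 rad) or (x of mould1 in the frame of station3 between -0.005 and 0.005 m and y of mould1 in the frame of station3 between -0.005 and 0.005 m and z of mould1 in the frame of station3 between -0.004 and 0.003 m and angle between mould1's own z axis and vertical below 0.05 rad)) and ((x of mould2 in the frame of station1 between -0.005 and 0.005 m and y of mould2 in the frame of station1 between -0.005 and 0.005 m and z of mould2 in the frame of station1 between -0.004 and 0.003 m and angle between mould2's own z axis and vertical below 0.05 rad) or (x of mould2 in the frame of station2 between -0.005 and 0.005 m and y of mould2 in the frame of station2 between -0.005 and 0.005 m and z of mould2 in the frame of station2 between -0.004 and 0.003 m and angle between mould2's own z axis and vertical below 0.05 rad) or (x of mould2 in the frame of station3 between -0.005 and 0.005 m and y of mould2 in the frame of station3 between -0.005 and 0.005 m and z of mould2 in the frame of station3 between -0.004 and 0.003 m and angle between mould2's own z axis and vertical below 0.05 rad)) and ((x of mould3 in the frame of station1 between -0.005 and 0.005 m and y of mould3 in the frame of station1 between -0.005 and 0.005 m and z of mould3 in the frame of station1 between -0.004 and 0.003 m and angle between mould3's own z axis and vertical below 0.05 rad) or (x of mould3 in the frame of station2 between -0.005 and 0.005 m and y of mould3 in the frame of station2 between -0.005 and 0.005 m and z of mould3 in the frame of station2 between -0.004 and 0.003 m and angle between mould3's own z axis and vertical below 0.05 rad) or (x of mould3 in the frame of station3 between -0.005 and 0.005 m and y of mould3 in the frame of station3 between -0.005 and 0.005 m and z of mould3 in the frame of station3 between -0.004 and 0.003 m and angle between mould3's own z axis and vertical below 0.05 rad)) and ((x of mould4 in the frame of station1 between -0.005 and 0.005 m and y of mould4 in the frame of station1 between -0.005 and 0.005 m and z of mould4 in the frame of station1 between -0.004 and 0.003 m and angle between mould4's own z axis and vertical below 0.05 rad) or (x of mould4 in the frame of station2 between -0.005 and 0.005 m and y of mould4 in the frame of station2 between -0.005 and 0.005 m and z of mould4 in the frame of station2 between -0.004 and 0.003 m and angle between mould4's own z axis and vertical below 0.05 rad) or (x of mould4 in the frame of station3 between -0.005 and 0.005 m and y of mould4 in the frame of station3 between -0.005 and 0.005 m and z of mould4 in the frame of station3 between -0.004 and 0.003 m and angle between mould4's own z axis and vertical below 0.05 rad)) and value of joint shuttle below 0.004 m), for 0.2 s.
At the end, for the whole second after the job is handed in: Every mould present is clipped in a station of its own (within 5 mm of the station point sideways, underside within -4 to +3 mm of its height, tilted less than 0.05 rad) and at rest; the shuttle is home (within 4 mm) and the plunger has dropped in (within 2 mm), locking it (all of step 4 and linear speed of each of mould1, mould2, mould3, mould4 below 0.02 m/s and value of joint plunger_lift below 0.002 m and value of joint plunger_twist below 0.2 rad); the robot touches nothing.
It fails at once if the flat round tin is shifted by more than 50 mm or knocked over (distance of tin from where it was at the start of the episode above 0.05 m or angle between tin's own z axis and vertical above 0.6 rad).
It fails at once if the glue bottle is shifted by more than 50 mm or knocked over (distance of glue from where it was at the start of the episode above 0.05 m or angle between glue's own z axis and vertical above 0.6 rad).
It fails at once if the green case is shifted by more than 50 mm or knocked over (distance of case from where it was at the start of the episode above 0.05 m or angle between case's own z axis and vertical above 0.6 rad).
Of mould1, mould2, mould3, mould4 only 2 to 3 are there at a start; the rules pass over those that are not, and their reading is None.
At some moment in a run one of mould1, mould2, mould3, mould4 may be knocked a few centimetres aside while the robot is not near it.
Once in a run the grip may slacken for a moment while it holds something.
It also fails if it takes over 210 s, if anything falls off the work surface, if the arm or the gripper's body presses on something with over 40 N, if the wrist force passes 120 N, or if a joint passes its speed limit or range.

## Robot

A 6-joint arm with a two-finger parallel gripper is mounted at the origin on a cart in front of the work surface, level with it; the furniture and walls round the work are solid. World frame = base frame: x ahead of the robot, y to its left, z up, the work surface at z = 0. Lengths are in m, angles in rad, forces in N, time in s.
With the tool pointing down it reaches from about 0.35 to 0.975 m from the base axis. Payload 4.9 kg.
Tool frame: the origin (TCP) lies where the fingers leave the gripper's body, on its centre line; the fingertips stand 73 mm ahead of it and the grasp point (between the pads) lies 54 mm ahead of it; z points along the fingers, y is the direction in which the jaws open and shut (so a half turn about z gives the same grasp; the last joint's range is limited). The gripper opens to 85 mm and grips with 20 to 120 N. Pads are 22 mm wide; open, the fingers measure 114 mm over their backs; the gripper's body (76 mm by 85 mm) begins 54 mm behind the grasp point. The pads swing forward as they close: fully open they stand 13 mm farther back than shut.
Start: joints at [-1.337, 0.053, 1.613, -0, 1.476, -0.119], TCP at [0.216, -0.586, 0.304] pointing down, gripper open.
Joint ranges: [-3.01, 3.01], [-1.01, 2.22], [0.06, 2.58], [-1.02, 4.17], [0.09, 2.62], [-3.14, 3.14]. Speed limits (rad/s): [2.57, 2.57, 3.14, 3.14, 3.14, 3.14].

## Interface

Orientations are given as a rotation vector (axis times angle).
In Python, from station import monitor, vision, workorder gives the robot as it stands.
- The arm moves only by the tool arm_command, never from a script. Its argument "rows" is text: rows parted by semicolons, each of 6 numbers parted by spaces: the shift along the world's x, y, z in mm, then the turn, a rotation vector about the world's x, y, z in degrees. In form: tx ty tz wx wy wz; .... A call has 1 to 12 rows; each row is the pose to reach, as a shift and turn from the pose measured when the call began; what a row does not reach only later rows make up. A row lasts 1/8 s, in which the tool goes at most 62.5 mm and 10.7 degrees, less where a joint would pass 70% of its speed; a pose out of reach is approached as far as the arm can. A call with a gripper value outside its range is refused whole. "jaw" is the opening, from 0 (shut) to 1 (fully open), set as the call begins (left out, the last holds). The fingers move at their own pace and stop on an object; "squeeze" is the grip in N (left out, the last holds). Time passes only in rows, so rows that repeat a pose let the fingers close. It gives the time, the measured TCP pose, the force and the opening at its end, in the units of the state.
- monitor.get_obs(): the state, without advancing time (a new reading comes with each control period).
- vision.get_image(name): name is "scene" or "top" or "wrist"; returns a dict with "frame" (480x640x3 uint8, red, green, blue), "vfov" (degrees; the focal length in pixels is half the picture's height over the tangent of half this angle, whatever the lens; pixels are square), "cx", "cy" (the principal point, pixels), "distortion" ([k1, k2, p1, p2, k3] as OpenCV has them; the pictures are not rectified), "R" (3x3) and "t" (3): a world point X has camera coordinates R X + t; the wrist camera has in their place "T_tool_cam" (4x4, takes a point from camera to tool coordinates, whose origin is the TCP and whose axes are the flange's). Camera axes: x right, y down, z forward; pixel columns grow to the right and rows downward; lengths in m; the calibration is good to about 2 mm. A picture is of the moment at which its call begins: read the wrist's pose just before it. There is no depth.
- workorder.finish_job(): hands the job in, once; it reports no verdict.
The state is a dict: "t": time; "q": joint angles; "dq": joint speeds; "effort": joint torques, N m; "tool_pos": TCP position; "tool_rot": TCP orientation; "contact_force": force on the tool from outside, world axes, zero at the start; "wrist_torque": the same for the moment, N m; "opening": finger opening in m.
Only numpy, scipy, OpenCV 4.12 (cv2) and the standard library are available. Lean on these libraries where they do the work, as an engineer would, in place of code of your own. Each camera call takes 0.05 s, during which the arm holds its last target. There are 200 camera calls.

## Working session

There is one attempt and no reset: what is moved stays moved. The work goes in short steps, Python scripts to look and compute and a tool call to move; the robot and the scene stay as the last step left them, time stands still between calls to the robot, and variables do not carry over. Pictures are saved under pics/ and viewed, about 12 in all and at most 16, crops included, and the job is handed in when it is done.

Besides the shell and the picture viewer there is one more tool, called after ">>>" as name(argument=value, ...) on one line, values as JSON. arm_command: Moves the arm, as the interface text tells. Its arguments: {"type":"object","properties":{"rows":{"type":"string"},"jaw":{"type":"number"},"squeeze":{"type":"number"}},"required":["rows"]}

```bash
mkdir -p pics; ls; cat > h.py <<'E'
import numpy as np, cv2
from station import monitor, vision, workorder
from scipy.spatial.transform import Rotation as Ro
def grab(name,save=None):
    o=monitor.get_obs(); d=vision.get_image(name)
    if 'T_tool_cam' in d and d.get('T_tool_cam') is not None:
        T=np.eye(4);T[:3,:3]=Ro.from_rotvec(o['tool_rot']).as_matrix();T[:3,3]=o['tool_pos']
        C=np.linalg.inv(T@np.array(d['T_tool_cam'])); d['R']=C[:3,:3]; d['t']=C[:3,3]
    d['R']=np.array(d['R']);d['t']=np.array(d['t'])
    f=240/np.tan(np.radians(d['vfov'])/2); d['K']=np.array([[f,0,d['cx']],[0,f,d['cy']],[0,0,1.]])
    d['D']=np.array(d['distortion'],float)
    if save: cv2.imwrite('pics/'+save,d['frame'][:,:,::-1])
    return d
def ray(d,uv):
    p=cv2.undistortPoints(np.array(uv,float).reshape(-1,1,2),d['K'],d['D']).reshape(-1,2)
    v=np.c_[p,np.ones(len(p))]@d['R']; return -d['R'].T@d['t'], v
def onplane(d,uv,z):
    c,v=ray(d,uv); return c+v*((z-c[2])/v[:,2])[:,None]
def proj(d,X):
    return cv2.projectPoints(np.array(X,float).reshape(-1,3),cv2.Rodrigues(d['R'])[0],d['t'],d['K'],d['D'])[0].reshape(-1,2)
def st():
    o=monitor.get_obs(); print('t',round(o['t'],2),'pos',np.round(o['tool_pos'],4),'rot',np.round(o['tool_rot'],3),'F',np.round(o['contact_force'],1),'op',round(o['opening'],4))
E
python3 - <<'E'
from h import *
st()
a=grab('top','top0.png');b=grab('scene','scene0.png')
for d in(a,b): print(d['vfov'],d['distortion'],-d['R'].T@d['t'],d['R'][2])
E
```

```text
pics
t 0.0 pos [ 0.2159 -0.586   0.3027] rot [-3.091 -0.551  0.   ] F [ 0.  -0.3  0.9] op 0.0853
50.85245918087647 [-0.13182368  0.          0.          0.          0.        ] [3.21400094e-01 1.06058808e-03 1.33557853e+00] [ 0.16984889 -0.01967556 -0.98527368]
44.13412448646844 [-0.02765147  0.          0.          0.          0.        ] [-0.56049804 -0.74381186  0.68468585] [ 0.76743987  0.49337234 -0.40941394]
```

View pics/top0.png

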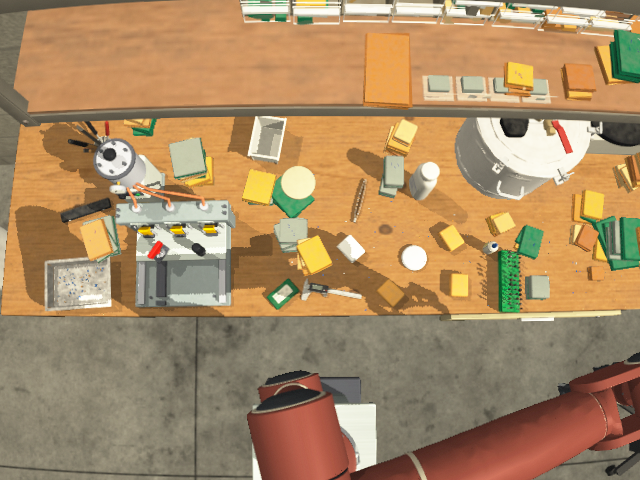

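View pics/scene0.png

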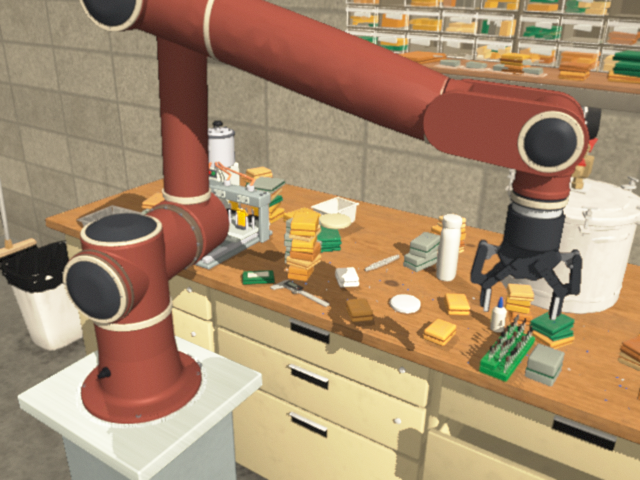

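The top view shows orange mould candidates at (452,238), (459,285) and (500,223). A brown block is at (392,292) and the white look-alike at (350,248). The tin is at (413,258), the glue bottle at (492,247), and the injector at (185,240) with its red bar at (155,249) and black knob at (198,249). I'll enlarge both areas.

```bash
python3 - <<'E'
import cv2,numpy as np
a=cv2.imread('pics/top0.png');b=cv2.imread('pics/scene0.png')
A=cv2.resize(a[205:310,370:530],(800,525),interpolation=cv2.INTER_CUBIC)
cv2.imwrite('pics/c1.png',A)
B=cv2.resize(b[260:360,330:490],(400,250),interpolation=cv2.INTER_CUBIC);
B2=cv2.resize(b[255:355,450:610],(400,250),interpolation=cv2.INTER_CUBIC)
C=cv2.resize(a[195:310,115:255],(426,350),interpolation=cv2.INTER_CUBIC)
M=np.zeros((600,800,3),np.uint8);M[:250,:400]=B;M[:250,400:]=B2;M[250:,:426]=C
M[250:,440:]=cv2.resize(b[155:275,175:300],(360,350),interpolation=cv2.INTER_CUBIC)
cv2.imwrite('pics/c2.png',M)
E
```

```text
(no output)
```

View pics/c1.png

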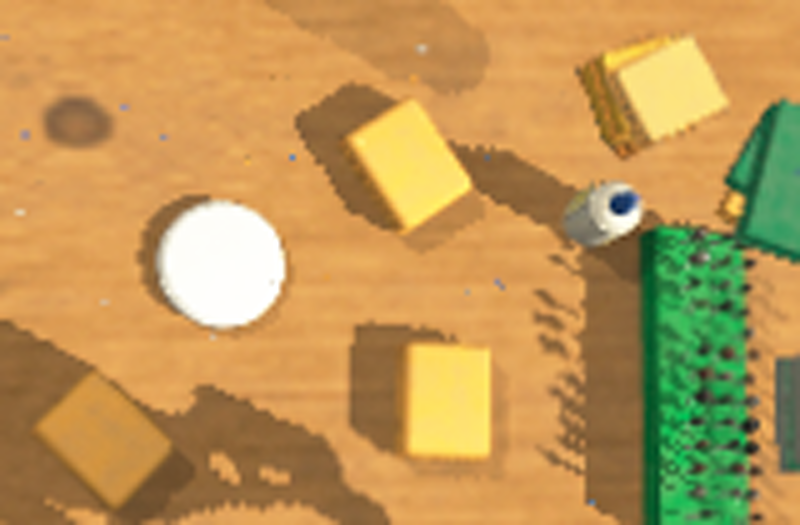

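View pics/c2.png

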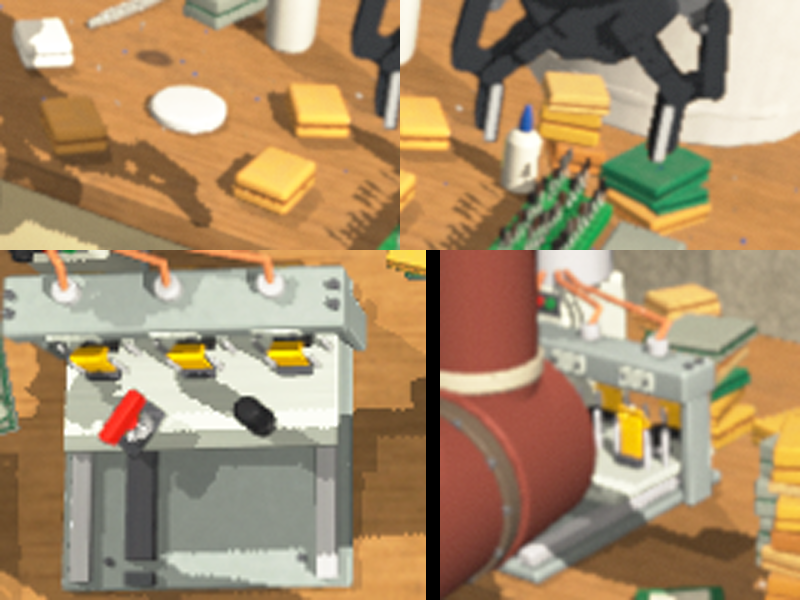

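The crops show that the block at (392,292) is an orange mould lying in the arm's shadow. It has the same shape and parting line as the others, and it lies singly.

| Candidate | Pixel | Verdict |
|---|---|---|
| Orange single | (452,238) | mould |
| Orange single | (459,285) | mould |
| Orange single, shaded | (392,292) | mould |
| Orange stack | (500,223) | stays |
| White block | (350,248) | look-alike, stays |

Next I'll get coarse positions.

```bash
python3 - <<'E'
from h import *
d=grab('top')
hsv=cv2.cvtColor(d['frame'],cv2.COLOR_RGB2HSV)
def comps(m,x0,y0,x1,y1,z,mina=30):
    M=np.zeros_like(m);M[y0:y1,x0:x1]=m[y0:y1,x0:x1]
    for c in cv2.findContours(M,cv2.RETR_EXTERNAL,cv2.CHAIN_APPROX_NONE)[0]:
        if cv2.contourArea(c)<mina: continue
        p=onplane(d,c[:,0,:],z)[:,:2]
        r=cv2.minAreaRect((p*1000).astype(np.float32)); b=cv2.boxPoints(r)
        print(np.round(c[:,0].mean(0)),'c',np.round(r[0],1),'size',np.round(r[1],1),'ang',round(r[2],1))
print('red');comps(cv2.inRange(hsv,(0,180,120),(8,255,255))|cv2.inRange(hsv,(172,180,120),(180,255,255)),130,235,180,270,.092)
print('yellow');comps(cv2.inRange(hsv,(20,180,150),(32,255,255)),120,215,240,245,.08)
print('black');comps(cv2.inRange(hsv,(0,0,0),(180,255,50)),185,235,210,262,.098)
print('tin');comps(cv2.inRange(hsv,(0,0,200),(180,40,255)),395,240,435,275,.013)
for x,y in((452,238),(459,285),(392,292)):print(hsv[y,x],np.round(onplane(d,[(x,y)],.024)*1000))
print('glue',np.round(onplane(d,[(494,246)],.079)*1000), 'base front corners',np.round(onplane(d,[(136,305),(231,305)],.01)*1000), 'beam front top',np.round(onplane(d,[(118,223),(234,225)],.138)*1000))
E
```

```text
red
[155. 250.] c [540.1 393.6] size [20.5 47.3] ang 57.8
yellow
[145. 231.] c [593.4 427.7] size [37.8 18.4] ang 89.4
[177. 230.] c [593.5 345.4] size [18.9 33.2] ang 5.8
[209. 229.] c [596.9 261.2] size [31.3 18.3] ang 89.5
black
[198. 249.] c [540.7 283.4] size [34.6 19.8] ang 51.7
tin
[414. 257.] c [ 528.4 -273.5] size [65.3 62.3] ang 89.4
[ 25 153 254] [[ 579. -377.   24.]]
[ 25 154 254] [[ 452. -389.   24.]]
[ 17 166 203] [[ 436. -209.   24.]]
glue [[ 546. -472.   79.]] base front corners [[407. 467.  10.]
 [407. 213.  10.]] beam front top [[601. 478. 138.]
 [592. 188. 138.]]
```

>>> arm_command(rows="120 170 60 0 0 0;234 336 80 0 0 0;234 336 80 0 0 0;234 336 80 0 0 0;234 336 80 0 0 0;234 336 80 0 0 0;234 336 80 0 0 0;214 700 80 0 0 0;214 700 80 0 0 0;214 700 80 0 0 0;214 700 80 0 0 -10;214 700 80 0 0 -20", jaw=1)

```text
t: 1.65
tool_pos: [0.434, 0.0459, 0.3828]
tool_rot: [-3.139, -0.06, -0.001]
contact_force: [0.1, 0.7, 0.1]
opening: 0.0851
```

>>> arm_command(rows="0 60 0 0 0 0;0 120 0 0 0 0;0 240 0 0 0 0;0 240 0 0 0 0;0 240 0 0 0 0;0 240 0 0 0 0")

```text
t: 2.4
tool_pos: [0.4338, 0.2858, 0.3823]
tool_rot: [-3.14, -0.061, 0.0]
contact_force: [0.3, 0.3, 0.3]
opening: 0.0853
```

```bash
python3 - <<'E'
from h import *
st()
d=grab('wrist','w1.png');print(np.round(d['T_tool_cam'],3),d['vfov'],d['distortion'])
d=grab('top','top1.png')
E
```

```text
t 2.4 pos [0.4338 0.2858 0.3823] rot [-3.14  -0.061  0.   ] F [0.3 0.3 0.3] op 0.0853
[[ 0.001 -0.953 -0.304  0.078]
 [ 1.     0.001 -0.001  0.   ]
 [ 0.001 -0.304  0.953 -0.07 ]
 [ 0.     0.     0.     1.   ]] 69.33588924160594 [0.00992823 0.         0.         0.         0.        ]
```

View pics/w1.png

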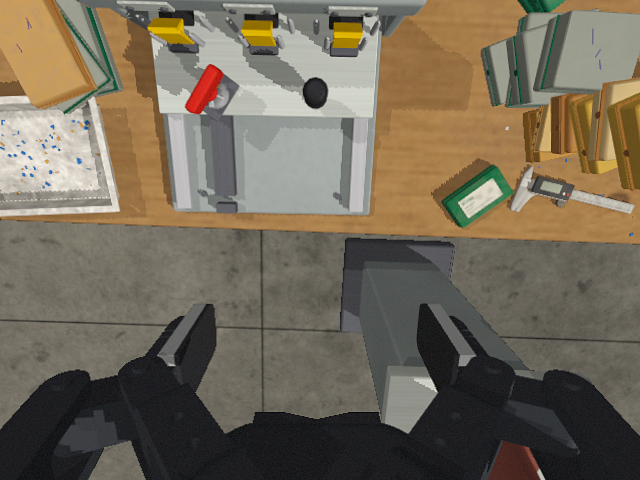

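The wrist view shows the red T-bar at (205,89), knob handle at (315,93), shuttle front edge at v≈115, and yellow catches at (172,32), (260,33) and (347,35). I'll measure these.

```bash
cat >> h.py <<'E'
def blobs(d,m,box,z,mina=30):
    x0,y0,x1,y1=box;M=np.zeros_like(m);M[y0:y1,x0:x1]=m[y0:y1,x0:x1];out=[]
    for c in cv2.findContours(M,cv2.RETR_EXTERNAL,cv2.CHAIN_APPROX_NONE)[0]:
        if cv2.contourArea(c)<mina: continue
        r=cv2.minAreaRect((onplane(d,c[:,0,:],z)[:,:2]*1000).astype(np.float32))
        (w,h),a=r[1],r[2]
        if h>w: w,h,a=h,w,a+90
        out.append((c[:,0].mean(0),np.array(r[0]),w,h,(a+90)%180-90))
        print(np.round(out[-1][0]),'c',np.round(r[0],1),'LxW',round(w,1),round(h,1),'long ang',round(out[-1][4],1))
    return out
def hsv(d): return cv2.cvtColor(d['frame'],cv2.COLOR_RGB2HSV)
def red(h): return cv2.inRange(h,(0,170,110),(8,255,255))|cv2.inRange(h,(172,170,110),(180,255,255))
E
python3 - <<'E'
from h import *
d=grab('wrist');h=hsv(d)
print('red top plane');blobs(d,red(h),(170,50,250,120),.092)
# bright top face of bar
c=d['frame'][60:120,180:235];print('V',np.percentile(h[:,:,2][red(h)>0],[10,50,90]))
m=red(h)&cv2.inRange(h[:,:,2],235,255);blobs(d,m,(170,50,250,120),.092)
print('handle');blobs(d,cv2.inRange(h,(0,0,0),(180,255,60)),(295,70,335,115),.098)
m=cv2.inRange(h,(0,0,0),(180,255,30));blobs(d,m,(295,70,335,115),.098)
print('yellow');blobs(d,cv2.inRange(h,(20,180,120),(32,255,255)),(130,0,390,60),.09)
print('front edge base',np.round(1000*onplane(d,[(175,213),(369,214)],.01)),'shuttle front top',np.round(1000*onplane(d,[(160,114),(377,116)],.038)))
g=cv2.cvtColor(d['frame'],cv2.COLOR_RGB2GRAY)
x=cv2.resize(d['frame'][0:225,120:420],(800,600),interpolation=cv2.INTER_CUBIC);cv2.imwrite('pics/w1c.png',x[:,:,::-1])
E
```

```text
red top plane
[204.  91.] c [541.4 396.7] LxW 48.9 19.9 long ang -33.6
V [176. 202. 219.]
handle
[314.  93.] c [543.8 292. ] LxW 25.3 21.8 long ang 2.1
[306.  96.] c [541.5 298.2] LxW 22.5 8.8 long ang 27.2
yellow
[345.  35.] c [594.4 264.3] LxW 26.6 19.4 long ang -87.9
[258.  34.] c [593.  345.9] LxW 30.9 19.4 long ang -87.8
[170.  32.] c [591.7 426.3] LxW 40.4 19.8 long ang 89.9
front edge base [[401. 469.  10.]
 [409. 216.  10.]] shuttle front top [[521. 464.  38.]
 [529. 221.  38.]]
```

View pics/w1c.png

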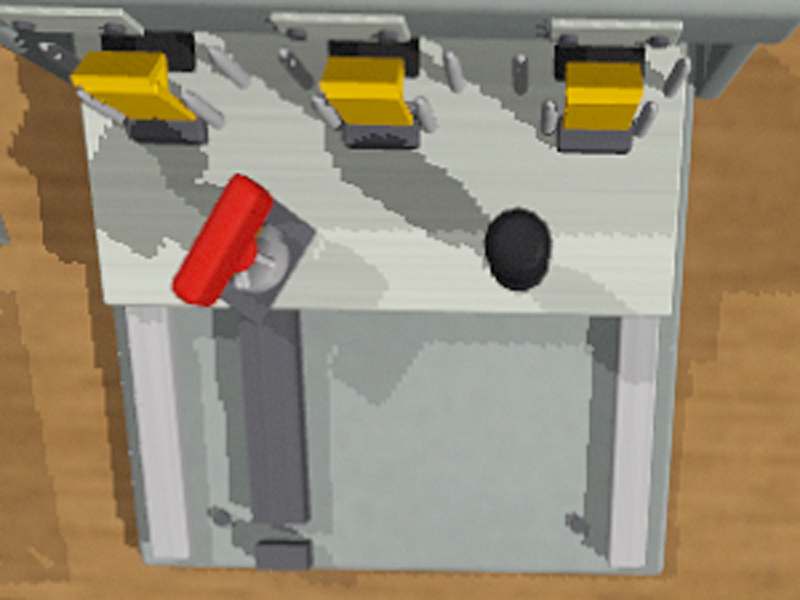

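>>> arm_command(rows="36 57 -50 0 0 0;36 57 -100 0 0 0;36 57 -100 0 0 0;36 57 -100 0 0 0;36 57 -100 0 0 0")

```text
t: 3.18
tool_pos: [0.4713, 0.3417, 0.2866]
tool_rot: [-3.137, -0.056, -0.009]
contact_force: [0.7, 0.0, -0.0]
opening: 0.0857
```

```bash
python3 - <<'E'
from h import *
st()
d=grab('wrist','w2.png');h=hsv(d)
print('nadir',proj(d,(-d['R'].T@d['t'])-[0,0,.3]), -d['R'].T@d['t'])
print('red');blobs(d,red(h),(0,0,640,300),.088)
print('black');blobs(d,cv2.inRange(h,(0,0,0),(180,255,60)),(330,60,460,220),.098)
print('yellow');blobs(d,cv2.inRange(h,(20,180,120),(32,255,255)),(0,0,640,150),.09)
E
```

```text
t 3.17 pos [0.4713 0.3417 0.2866] rot [-3.137 -0.056 -0.009] F [ 0.7  0.  -0. ] op 0.0857
nadir [[318.16277746 131.60746298]] [0.54849321 0.34368287 0.35710965]
red
[242. 135.] c [542.6 399.3] LxW 49.7 17.4 long ang -34.0
black
[385. 137.] c [546.  295.9] LxW 30.1 22.6 long ang -88.0
yellow
[428.  63.] c [596.3 267.3] LxW 35.9 17.4 long ang -88.1
[315.  61.] c [594.9 348. ] LxW 25.7 17.4 long ang -88.0
[201.  59.] c [593.2 427.8] LxW 37.4 17.4 long ang -87.8
```

View pics/w2.png

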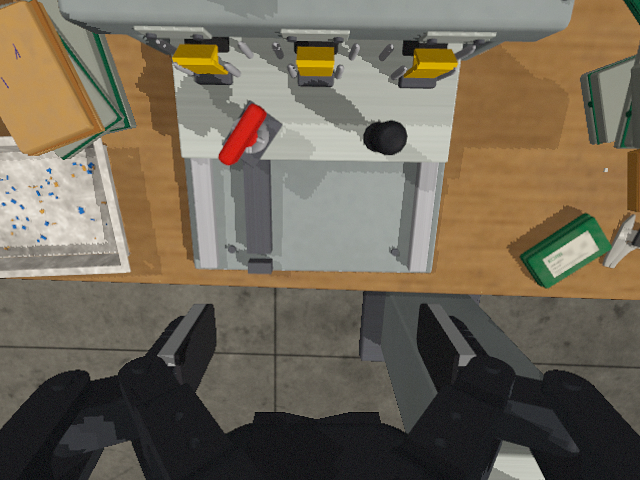

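>>> arm_command(rows="71 59 0 0 0 10;71 59 0 0 0 20;71 59 0 0 0 30;71 59 0 0 0 40;71 59 0 0 0 50;71 59 0 0 0 60;71 59 0 0 0 70;71 59 0 0 0 80;71 59 0 0 0 90;71 59 0 0 0 100;71 59 0 0 0 110;71 59 0 0 0 120", jaw=0.5)

```text
t: 4.72
tool_pos: [0.5427, 0.4007, 0.289]
tool_rot: [-1.512, -2.748, -0.004]
contact_force: [-0.6, -0.1, 0.1]
opening: 0.0425
```

>>> arm_command(rows="0 0 -20 0 0 10;0 0 -40 0 0 20;0 0 -60 0 0 24;0 0 -60 0 0 24;0 0 -60 0 0 24")

```text
t: 5.35
tool_pos: [0.5434, 0.401, 0.2312]
tool_rot: [-0.91, -3.003, -0.005]
contact_force: [0.2, -0.4, -0.1]
opening: 0.0428
```

```bash
python3 - <<'E'
from h import *
st()
o=monitor.get_obs();print(np.round(Ro.from_rotvec(o['tool_rot']).as_matrix(),3),o['q'])
d=grab('wrist','w3.png')
h=hsv(d);print('red');blobs(d,red(h),(0,0,640,470),.086)
print('bar pred px',proj(d,[(.542,.401,.092)]))
E
```

```text
t 5.35 pos [0.5434 0.401  0.2312] rot [-0.91  -3.003 -0.005] F [ 0.2 -0.4 -0.1] op 0.0428
[[-0.832  0.555 -0.002]
 [ 0.555  0.832  0.004]
 [ 0.004  0.002 -1.   ]] [ 0.52414383  0.21930137  1.55352392  0.00491109  1.36859522 -0.45934923]
red
[317. 251.] c [542.9 402.4] LxW 52.8 16.4 long ang -34.2
bar pred px [[314.82492595 255.43818543]]
```

>>> arm_command(rows="0 1 -40 0 0 0;0 1 -70 0 0 0;0 1 -92 0 0 0;0 1 -92 0 0 0;0 1 -92 0 0 0")

```text
t: 6.02
tool_pos: [0.5443, 0.4026, 0.1411]
tool_rot: [-0.91, -3.005, -0.009]
contact_force: [0.2, -0.3, -0.1]
opening: 0.0426
```

>>> arm_command(rows="0 0 0 0 0 0;0 0 0 0 0 0;0 0 0 0 0 0;0 0 0 0 0 0", jaw=0, squeeze=60)

```text
t: 6.52
tool_pos: [0.5446, 0.402, 0.1434]
tool_rot: [-0.91, -3.006, -0.006]
contact_force: [-3.2, -5.1, 7.3]
opening: 0.0106
```

>>> arm_command(rows="0 0 6 0 0 0;0 0 12 0 0 0;0 0 18 0 0 0;0 0 20 0 0 0;0 0 20 0 0 0")

```text
t: 7.15
tool_pos: [0.5443, 0.4018, 0.1626]
tool_rot: [-0.91, -3.006, -0.005]
contact_force: [2.1, -0.4, -8.1]
opening: 0.0104
```

>>> arm_command(rows="0 0 2 0 0 0;0 0 2 0 0 0;0 0 2 0 0 9;0 0 2 0 0 18;0 0 2 0 0 27;0 0 2 0 0 36;0 0 2 0 0 45;0 0 2 0 0 54;0 0 2 0 0 62;0 0 2 0 0 70;0 0 2 0 0 70;0 0 2 0 0 70")

```text
t: 8.65
tool_pos: [0.544, 0.4019, 0.1637]
tool_rot: [0.975, -2.983, -0.004]
contact_force: [3.2, 2.6, -15.2]
opening: 0.0105
```

>>> arm_command(rows="0 0 -3 0 0 0;0 0 -5 0 0 0;0 0 -6 0 0 0;0 0 -6 0 0 0")

```text
t: 9.15
tool_pos: [0.5441, 0.402, 0.1582]
tool_rot: [0.975, -2.983, -0.004]
contact_force: [0.5, 0.5, -7.9]
opening: 0.0105
```

>>> arm_command(rows="0 0 0 0 0 0;0 0 0 0 0 0;0 0 0 0 0 0;0 0 40 0 0 0;0 0 80 0 0 0;0 0 100 0 0 0;0 0 100 0 0 0;0 0 100 0 0 0;0 0 100 0 0 0", jaw=0.5)

```text
t: 10.28
tool_pos: [0.5433, 0.4015, 0.2556]
tool_rot: [0.973, -2.979, -0.003]
contact_force: [-0.5, -0.2, -0.5]
opening: 0.0429
```

```bash
python3 - <<'E'
from h import *
st()
d=grab('wrist','w4.png')
h=hsv(d);print('red');blobs(d,red(h),(0,0,640,470),.1)
E
```

```text
t 10.28 pos [0.5433 0.4015 0.2556] rot [ 0.973 -2.979 -0.003] F [-0.5 -0.2 -0.5] op 0.0429
red
[315. 247.] c [542.7 400.7] LxW 53.6 16.4 long ang 36.7
```

View pics/w4.png

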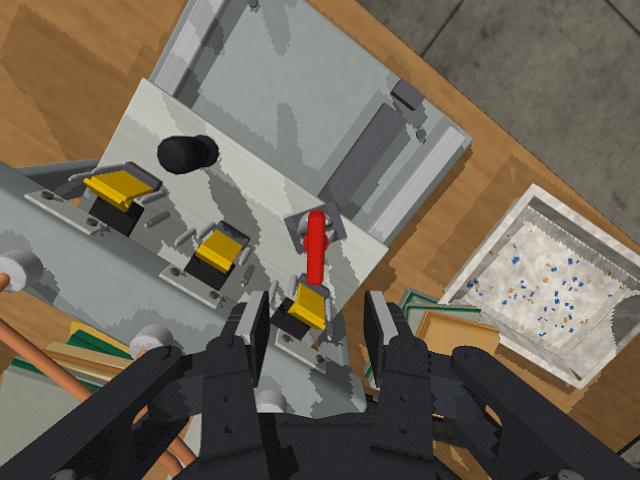

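The bar now lies at +36.7°, a twist of about 1.23 rad, and it stands free. Next I'll go to the handle.

>>> arm_command(rows="1 -50 0 0 0 -9;1 -100 0 0 0 -18;1 -110 0 0 0 -27;1 -110 0 0 0 -34;1 -110 -40 0 0 -34;1 -110 -80 0 0 -34;1 -110 -118 0 0 -34;1 -110 -118 0 0 -34;1 -110 -118 0 0 -34;1 -110 -118 0 0 -34", jaw=0.7)

```text
t: 11.58
tool_pos: [0.5458, 0.2921, 0.1405]
tool_rot: [0.06, -3.139, -0.008]
contact_force: [-0.2, -0.2, 0.1]
opening: 0.0598
```

>>> arm_command(rows="0 0 0 0 0 0;0 0 0 0 0 0;0 0 0 0 0 0;0 0 0 0 0 0", jaw=0, squeeze=50)

```text
t: 12.08
tool_pos: [0.5466, 0.2917, 0.1422]
tool_rot: [0.061, -3.141, -0.006]
contact_force: [-1.4, -2.8, 6.0]
opening: 0.0228
```

>>> arm_command(rows="-15 0 0 0 0 0;-30 -1 0 0 0 0;-45 -1 0 0 0 0;-60 -2 0 0 0 0;-75 -2 0 0 0 0;-90 -3 0 0 0 0;-105 -3 0 0 0 0;-115 -4 0 0 0 0;-121 -4 0 0 0 0;-122 -4 0 0 0 0;-122 -4 0 0 0 0;-122 -4 0 0 0 0")

```text
t: 13.58
tool_pos: [0.4264, 0.2891, 0.1422]
tool_rot: [-0.06, 3.134, 0.013]
contact_force: [10.5, 9.0, -10.3]
opening: 0.0226
```

The shuttle moved 120 mm and met its stop. I'll let go, rise and look at the stations.

>>> arm_command(rows="0 0 0 0 0 0;0 0 0 0 0 0;0 0 40 0 0 0;0 0 100 0 0 0;14 56 158 0 0 -10;14 56 158 0 0 -20;14 56 158 0 0 -30;14 56 158 0 0 -40;14 56 158 0 0 -50;14 56 158 0 0 -60;14 56 158 0 0 -70;14 56 158 0 0 -80", jaw=1)

```text
t: 15.08
tool_pos: [0.4402, 0.345, 0.3003]
tool_rot: [1.973, 2.431, 0.003]
contact_force: [-0.4, -0.7, 0.4]
opening: 0.085
```

>>> arm_command(rows="0 0 0 0 0 -10;0 0 0 0 0 -20;0 0 0 0 0 -30;0 0 0 0 0 -40;0 0 0 0 0 -50;0 0 0 0 0 -60;0 0 0 0 0 -70;0 0 0 0 0 -80;0 0 0 0 0 -90;0 0 0 0 0 -100;0 0 0 0 0 -100;0 0 0 0 0 -100")

```text
t: 16.58
tool_pos: [0.4401, 0.3449, 0.3003]
tool_rot: [3.133, 0.055, -0.011]
contact_force: [0.4, 0.6, 0.2]
opening: 0.0851
```

```bash
python3 - <<'E'
from h import *
st()
d=grab('wrist','w5.png');h=hsv(d);top=grab('top','top2.png')
print('cam',-d['R'].T@d['t'])
print('red');blobs(d,red(h),(0,0,640,470),.1)
print('yellow');b=blobs(d,cv2.inRange(h,(20,180,120),(32,255,255)),(0,0,640,300),.085)
x=cv2.resize(d['frame'][0:300,120:520],(800,600),interpolation=cv2.INTER_CUBIC);cv2.imwrite('pics/w5c.png',x[:,:,::-1])
E
```

```text
t 16.57 pos [0.4401 0.3449 0.3003] rot [ 3.133  0.055 -0.011] F [0.4 0.6 0.2] op 0.0851
cam [0.51822487 0.34775174 0.36983506]
red
[249. 242.] c [426.5 396.3] LxW 50.9 21.2 long ang 32.8
yellow
[416. 179.] c [480.7 263.7] LxW 36.0 15.4 long ang -88.1
[315. 178.] c [478.8 345.8] LxW 25.5 15.4 long ang -88.0
[214. 176.] c [477.5 427.3] LxW 35.6 15.3 long ang -88.0
[422.  96.] c [542.7 264.7] LxW 36.7 14.8 long ang -88.1
[316.  94.] c [541.2 346.5] LxW 26.4 14.7 long ang -87.9
[207.  92.] c [539.9 429.1] LxW 34.8 15.3 long ang -87.8
```

View pics/w5c.png

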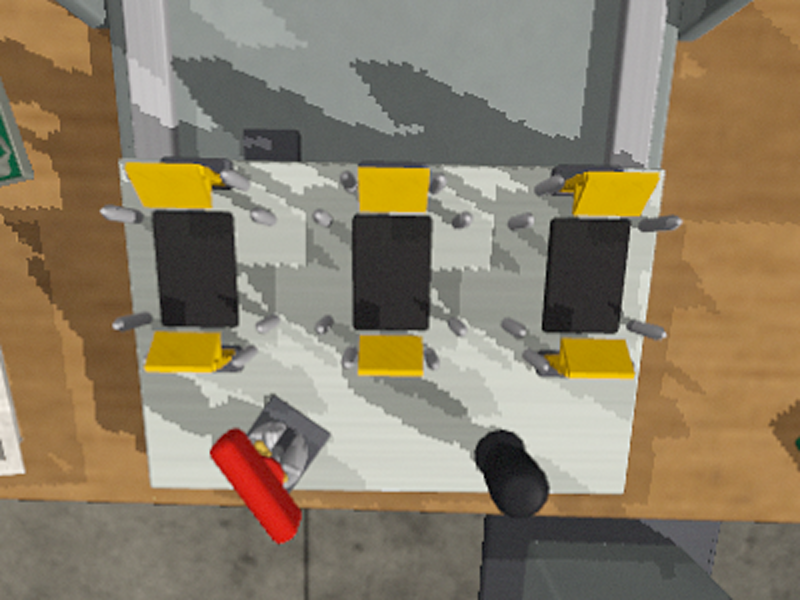

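The stations are clear: three black pads between the yellow catches, at about (217,134), (316,136) and (413,137), with the pins set beside them. The bar is parked. I'll measure the pad centres, then find the moulds.

```bash
cat >> h.py <<'E'
def tlocal(d,P):
    o=monitor.get_obs();R=Ro.from_rotvec(o['tool_rot']).as_matrix();return (np.array(P)-o['tool_pos'])@R
E
python3 - <<'E'
from h import *
d=grab('wrist');h=hsv(d)
print('pads');blobs(d,cv2.inRange(h,(0,0,0),(180,255,70)),(190,98,450,172),.059,500)
y=blobs(d,cv2.inRange(h,(20,180,120),(32,255,255)),(0,0,640,300),.078)
t=grab('top');h=hsv(t)
m=cv2.inRange(h,(10,120,140),(30,200,255))
print('top moulds');blobs(t,m,(370,220,480,312),.02,60)
E
```

```text
pads
[412. 137.] c [511.6 263. ] LxW 47.0 33.8 long ang 1.7
[315. 136.] c [510.4 346.3] LxW 46.8 33.1 long ang 1.5
[218. 134.] c [508.3 429.5] LxW 46.7 33.4 long ang 1.6
[416. 179.] c [479.8 261.7] LxW 36.9 15.8 long ang -88.1
[315. 178.] c [477.8 345.8] LxW 26.1 15.8 long ang -88.1
[214. 176.] c [476.6 429.4] LxW 36.5 15.7 long ang -88.0
[422.  96.] c [543.3 262.6] LxW 37.6 15.1 long ang -88.1
[316.  94.] c [541.9 346.4] LxW 27.1 15.1 long ang -88.0
[207.  92.] c [540.2 431. ] LxW 35.7 15.0 long ang -87.9
top moulds
[423. 266.] c [ 508.1 -303.7] LxW 301.8 246.9 long ang 89.0
```

>>> arm_command(rows="-20 -60 30 0 0 0;-20 -120 30 0 0 0;-20 -180 30 0 0 0;-20 -240 30 0 0 0;-20 -300 30 0 0 0;-20 -360 30 0 0 0;-20 -420 30 0 0 0;-20 -480 30 0 0 0;-20 -540 30 0 0 0;-20 -600 30 0 0 0;-20 -645 30 0 0 0;-20 -645 30 0 0 0")

```text
t: 18.27
tool_pos: [0.4196, -0.3024, 0.33]
tool_rot: [3.134, 0.047, -0.013]
contact_force: [0.0, 0.6, 0.7]
opening: 0.0855
```

>>> arm_command(rows="0 0 0 0 0 0;0 0 0 0 0 0;0 0 0 0 0 0")

```text
t: 18.65
tool_pos: [0.4199, -0.3014, 0.3301]
tool_rot: [3.133, 0.05, -0.012]
contact_force: [0.5, 0.0, 0.1]
opening: 0.0852
```

```bash
python3 - <<'E'
from h import *
st()
d=grab('wrist','w6.png');h=hsv(d)
px=proj(d,[(.579,-.377,.024),(.452,-.389,.024),(.436,-.209,.024)]);print(px)
for u,v in px.astype(int): print(h[v,u])
E
```

```text
t 18.65 pos [ 0.4199 -0.3014  0.3301] rot [ 3.133  0.05  -0.012] F [0.5 0.  0.1] op 0.0852
[[398.15332742  39.7224508 ]
 [396.58873936 174.29945436]
 [228.94681389 183.97179804]]
[ 19 140 223]
[ 19 149 226]
[ 19 137 220]
```

View pics/w6.png

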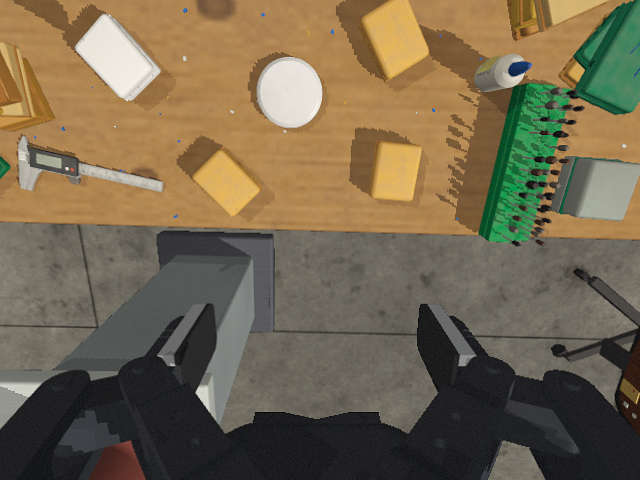

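This view shows three orange moulds: A (395,38), B (397,172) and C (227,182). The tin is at (290,92), the white look-alike at (118,57) and the glue bottle at (502,73).

```bash
cat >> h.py <<'E'
def moulds(d,box,z=.020):
    # distance in Lab from seed colour
    h=hsv(d); m=cv2.inRange(h,(16,115,190),(25,200,255))
    m=cv2.morphologyEx(m,cv2.MORPH_OPEN,np.ones((5,5),np.uint8))
    return blobs(d,m,box,z,500)
E
python3 - <<'E'
from h import *
d=grab('wrist');h=hsv(d)
print(h[210,300],h[120,330],h[150,480])
for n,b in(('A',(340,0,440,95)),('B',(355,125,440,215)),('C',(185,140,270,225))): print(n);moulds(d,b)
E
```

```text
[ 17 134 183] [ 16 132 183] [ 15 138 120]
A
[396.  36.] c [ 582.4 -376. ] LxW 59.6 44.9 long ang 31.3
B
[397. 172.] c [ 453.4 -389.8] LxW 58.8 44.4 long ang -3.7
C
[227. 184.] c [ 435.4 -206. ] LxW 59.2 45.6 long ang 43.7
```

>>> arm_command(rows="15 50 -40 0 0 10;15 95 -80 0 0 20;15 95 -120 0 0 30;15 95 -160 0 0 40;15 95 -200 0 0 42;15 95 -230 0 0 42;15 95 -257 0 0 42;15 95 -257 0 0 42;15 95 -257 0 0 42", jaw=1)

```text
t: 19.88
tool_pos: [0.4355, -0.2069, 0.0743]
tool_rot: [2.904, 1.168, -0.005]
contact_force: [0.4, 0.7, 0.2]
opening: 0.0854
```

>>> arm_command(rows="0 0 0 0 0 0;0 0 0 0 0 0;0 0 0 0 0 0;0 0 0 0 0 0", jaw=0, squeeze=70)

```text
t: 20.38
tool_pos: [0.4366, -0.2077, 0.0759]
tool_rot: [2.902, 1.167, -0.003]
contact_force: [0.4, 0.3, 5.8]
opening: 0.0455
```

>>> arm_command(rows="0 0 40 0 0 0;0 0 100 0 0 0;0 0 160 0 0 0;0 0 190 0 0 -10;0 0 190 0 0 -20;0 0 190 0 0 -30;0 0 190 0 0 -40;0 0 190 0 0 -42;0 0 190 0 0 -42")

```text
t: 21.5
tool_pos: [0.4365, -0.2076, 0.2657]
tool_rot: [3.129, 0.053, -0.011]
contact_force: [-0.4, 1.0, -1.1]
opening: 0.0455
```

```bash
python3 - <<'E'
from h import *
st()
d=grab('wrist','w7.png')
E
```

```text
t 21.5 pos [ 0.4365 -0.2076  0.2657] rot [ 3.129  0.053 -0.011] F [-0.4  1.  -1.1] op 0.0455
```

View pics/w7.png

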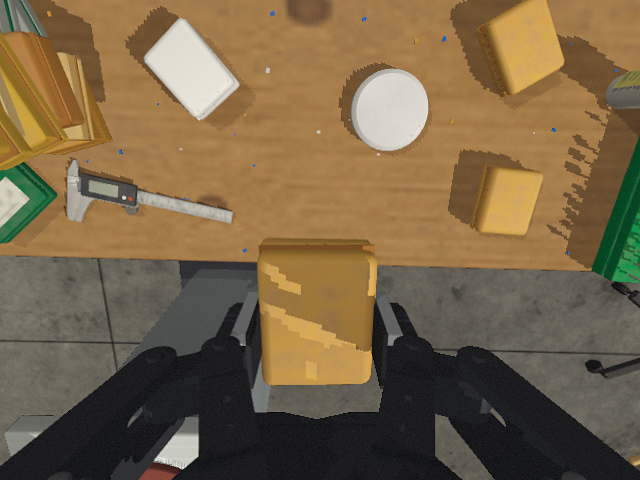

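```bash
cat >> h.py <<'E'
def held(d):
    h=hsv(d); m=cv2.inRange(h,(12,100,120),(28,255,255)); M=np.zeros_like(m);M[225:395,245:390]=m[225:395,245:390]
    M=cv2.morphologyEx(M,cv2.MORPH_CLOSE,np.ones((7,7),np.uint8))
    c=max(cv2.findContours(M,cv2.RETR_EXTERNAL,cv2.CHAIN_APPROX_NONE)[0],key=cv2.contourArea)[:,0]
    o=monitor.get_obs(); z=o['tool_pos'][2]-.052
    u=np.arange(290,345); lo=[c[abs(c[:,0]-x)<1][:,1].max() for x in u]; hi=[c[abs(c[:,0]-x)<1][:,1].min() for x in u]
    a=tlocal(d,onplane(d,[(317,np.median(lo))],z))[0]*1000; b=tlocal(d,onplane(d,[(317,np.median(hi))],o['tool_pos'][2]-.064))[0]*1000
    print('v',np.median(lo),np.median(hi),'rear edge x',a[0],'front edge x',b[0])
    print('rect in image',cv2.minAreaRect(c.astype(np.float32)))
E
python3 - <<'E'
from h import *
d=grab('wrist');held(d)
o=monitor.get_obs();p=np.array(o['tool_pos'])*1000
for n,s in(('s1',(511.6,263)),('s2',(510.4,346.3)),('s3',(508.3,429.5))):print(n,np.round(np.array(s)-p[:2],1))
E
```

```text
v 384.0 225.0 rear edge x -25.603138394384512 front edge x 41.2573037509561
rect in image ((317.0, 305.0), (160.0, 144.0), 90.0)
s1 [ 75.  470.6]
s2 [ 73.8 553.9]
s3 [ 71.7 637.1]
```

```bash
python3 - <<'E'
from h import *
d=grab('wrist')
z=monitor.get_obs()['tool_pos'][2]
for v,zz in((250,.052),(246,.052),(238,.064),(238,.076),(384,.052)): print(v,zz,np.round(tlocal(d,onplane(d,[(317,v)],z-zz))[0]*1000,1))
for u in(259,377): print(u,np.round(tlocal(d,onplane(d,[(u,300)],z-.052))[0]*1000,1))
x=cv2.resize(d['frame'][220:400,230:410],(540,540),interpolation=cv2.INTER_CUBIC);cv2.imwrite('pics/w7c.png',x[:,:,::-1])
E
```

```text
250 0.052 [34.9  0.5 51.8]
246 0.052 [36.5  0.5 51.8]
238 0.064 [35.8  0.5 63.8]
238 0.076 [32.1  0.5 75.8]
384 0.052 [-25.6   0.6  52.2]
259 [ 14.3 -22.   51.6]
377 [14.1 24.  52.2]
```

View pics/w7c.png

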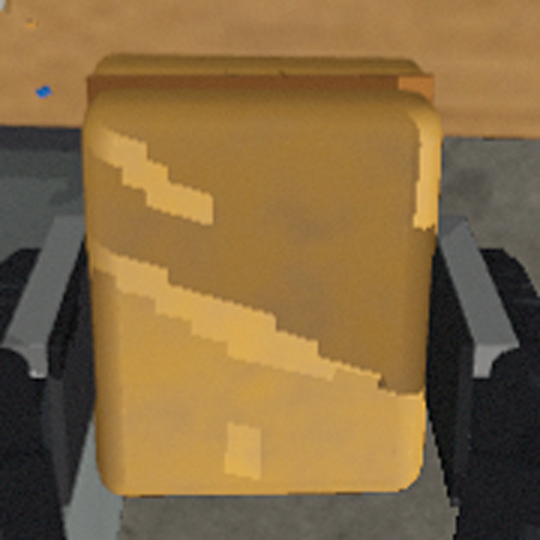

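The mould sits about 4.5 mm ahead of the grasp centre along tool x. I'll carry it over station 1 and check the catch position in a near view before lowering.

>>> arm_command(rows="10 60 0 0 0 0;20 120 0 0 0 0;30 180 0 0 0 0;40 240 0 0 0 0;50 300 0 0 0 0;60 360 0 0 0 0;68 420 0 0 0 0;71 470 0 0 0 0;71 470 -30 0 0 0;71 470 -60 0 0 0;71 470 -60 0 0 0;71 470 -60 0 0 0")

```text
t: 23.15
tool_pos: [0.5081, 0.2624, 0.207]
tool_rot: [3.129, 0.052, -0.008]
contact_force: [0.6, -0.0, -0.5]
opening: 0.0454
```

```bash
python3 - <<'E'
from h import *
st()
d=grab('wrist','w8.png');h=hsv(d)
m=cv2.inRange(h,(22,200,120),(32,255,255));
for z in(.078,.085,.09):blobs(d,m,(150,0,500,250),z,150)
E
```

```text
t 23.15 pos [0.5081 0.2624 0.207 ] rot [ 3.129  0.052 -0.008] F [ 0.6 -0.  -0.5] op 0.0454
[315. 203.] c [544.8 262.3] LxW 27.4 19.5 long ang -89.3
[177. 199.] c [543.7 342.4] LxW 32.6 19.0 long ang -89.7
[315. 203.] c [546.3 262.4] LxW 26.4 18.8 long ang -89.3
[177. 199.] c [545.2 339.7] LxW 31.5 18.3 long ang -89.7
[315. 203.] c [547.3 262.5] LxW 25.7 18.3 long ang -89.3
[177. 199.] c [546.2 337.8] LxW 30.7 17.9 long ang -89.7
```

View pics/w8.png

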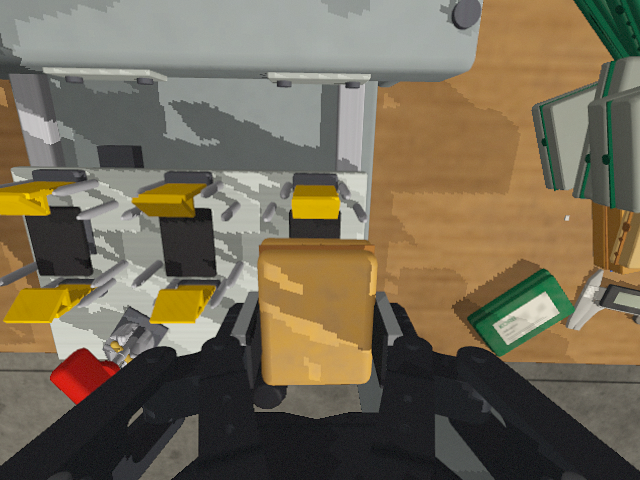

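```bash
python3 - <<'E'
from h import *
d=grab('wrist');h=hsv(d)
m=cv2.inRange(h,(0,0,0),(180,255,75))
blobs(d,m,(158,205,222,285),.059,500);blobs(d,m,(20,200,100,282),.059,500)
t=grab('top');h=hsv(t)
p=proj(t,[(.5104,.3463,.059),(.5083,.4295,.059)]);print(p)
m=cv2.inRange(h,(0,0,0),(180,255,70))
for u,v in p.astype(int): blobs(t,m,(u-12,v-14,u+12,v+14),.059,60)
cv2.imwrite('pics/t3.png',cv2.resize(t['frame'][190:310,100:260],(800,600),interpolation=cv2.INTER_CUBIC)[:,:,::-1])
E
```

```text
[190. 244.] c [510.9 345.1] LxW 47.0 34.0 long ang 0.9
[ 63. 242.] c [509.4 426. ] LxW 47.7 40.6 long ang 0.1
[[177.01597326 263.46436376]
 [145.37628454 264.46163374]]
[179. 261.] c [513.6 335.9] LxW 58.8 50.9 long ang -63.6
```

>>> arm_command(rows="0 1 -10 0 0 0;0 1 -20 0 0 0;0 1 -28 0 0 0;0 1 -33 0 0 0;0 1 -38 0 0 0;0 1 -42 0 0 0;0 1 -46 0 0 0;0 1 -50 0 0 0;0 1 -50 0 0 0")

```text
t: 24.42
tool_pos: [0.5089, 0.2637, 0.1584]
tool_rot: [3.13, 0.051, -0.004]
contact_force: [1.2, 1.0, 3.7]
opening: 0.0451
```

>>> arm_command(rows="0 0 -4 0 0 0;0 0 -8 0 0 0;0 0 -12 0 0 0;0 0 -16 0 0 0;0 0 -20 0 0 0;0 0 -24 0 0 0;0 0 -24 0 0 0")

```text
t: 25.3
tool_pos: [0.5091, 0.2638, 0.1343]
tool_rot: [3.131, 0.051, -0.003]
contact_force: [2.0, -0.1, 1.1]
opening: 0.0452
```

>>> arm_command(rows="0 0 -3 0 0 0;0 0 -6 0 0 0;0 0 -9 0 0 0;0 0 -10 0 0 0;0 0 -10 0 0 0;0 0 -10 0 0 0")

```text
t: 26.05
tool_pos: [0.5092, 0.2639, 0.1253]
tool_rot: [3.13, 0.051, -0.003]
contact_force: [-2.8, -1.3, 9.6]
opening: 0.0453
```

>>> arm_command(rows="0 0 -1 0 0 0;0 0 -2 0 0 0;0 0 -2 0 0 0;0 0 -2 0 0 0")

```text
t: 26.55
tool_pos: [0.5097, 0.2639, 0.1249]
tool_rot: [3.13, 0.051, -0.003]
contact_force: [-2.6, -1.6, 11.0]
opening: 0.0456
```

>>> arm_command(rows="0 0 0 0 0 0;0 0 0 0 0 0;0 0 0 0 0 0", jaw=0.72)

```text
t: 26.92
tool_pos: [0.5092, 0.2637, 0.124]
tool_rot: [3.13, 0.051, -0.005]
contact_force: [0.3, -0.5, -0.4]
opening: 0.0617
```

>>> arm_command(rows="0 0 20 0 0 0;-10 0 50 0 0 0;-40 20 100 0 0 0;-70 60 150 0 0 0;-71 75 175 0 0 0;-71 75 175 0 0 0;-71 75 175 0 0 0")

```text
t: 27.8
tool_pos: [0.438, 0.3383, 0.2986]
tool_rot: [3.129, 0.051, -0.006]
contact_force: [-0.2, 0.0, -0.4]
opening: 0.0614
```

```bash
python3 - <<'E'
from h import *
st()
d=grab('wrist','w9.png')
print('cam',-d['R'].T@d['t'])
cv2.imwrite('pics/w9c.png',cv2.resize(d['frame'][0:300,120:520],(800,600),interpolation=cv2.INTER_CUBIC)[:,:,::-1])
E
```

```text
t 27.8 pos [0.438  0.3383 0.2986] rot [ 3.129  0.051 -0.006] F [-0.2  0.  -0.4] op 0.0614
cam [0.51585078 0.34120722 0.36838556]
```

View pics/w9c.png

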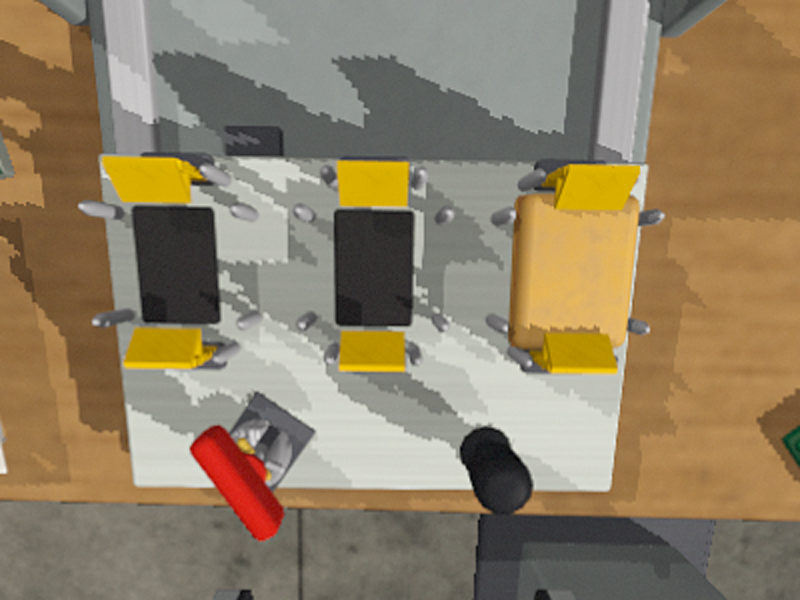

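Mould 1 of 3 is in station 1, with both catches over its ends. Next mould.

>>> arm_command(rows="-18 -60 31 0 0 0;-18 -120 31 0 0 0;-18 -180 31 0 0 0;-18 -240 31 0 0 0;-18 -300 31 0 0 0;-18 -360 31 0 0 0;-18 -420 31 0 0 0;-18 -480 31 0 0 0;-18 -540 31 0 0 0;-18 -600 31 0 0 0;-18 -660 31 0 0 0;-18 -690 31 0 0 0", jaw=1)

```text
t: 29.35
tool_pos: [0.4181, -0.355, 0.3261]
tool_rot: [3.131, 0.044, -0.013]
contact_force: [-0.8, 0.7, 0.7]
opening: 0.0855
```

>>> arm_command(rows="0 -20 0 0 0 0;0 -20 0 0 0 0;0 -20 0 0 0 0")

```text
t: 29.72
tool_pos: [0.418, -0.3743, 0.3255]
tool_rot: [3.133, 0.044, -0.014]
contact_force: [0.3, 0.6, 0.2]
opening: 0.0851
```

```bash
python3 - <<'E'
from h import *
st()
d=grab('wrist','w10.png');print('all');moulds(d,(250,0,640,235),.022)
E
```

```text
t 29.73 pos [ 0.418  -0.3743  0.3255] rot [ 3.133  0.044 -0.014] F [0.3 0.6 0.2] op 0.0851
all
[329. 168.] c [ 453.5 -389.3] LxW 58.9 45.0 long ang -3.8
[320.  31.] c [ 581.8 -375.7] LxW 60.5 44.8 long ang 31.1
```

>>> arm_command(rows="20 -10 -50 0 0 -5;38 -15 -100 0 0 -5;38 -15 -150 0 0 -5;38 -15 -200 0 0 -5;38 -15 -230 0 0 -5;38 -15 -249 0 0 -5;38 -15 -249 0 0 -5;38 -15 -249 0 0 -5")

```text
t: 30.78
tool_pos: [0.4572, -0.3898, 0.0787]
tool_rot: [3.129, -0.091, -0.01]
contact_force: [0.8, -0.1, 0.9]
opening: 0.0853
```

>>> arm_command(rows="0 0 0 0 0 0;0 0 0 0 0 0;0 0 0 0 0 0;0 0 0 0 0 0", jaw=0, squeeze=70)

```text
t: 31.28
tool_pos: [0.458, -0.3908, 0.0806]
tool_rot: [3.127, -0.091, -0.007]
contact_force: [0.3, 0.3, 5.9]
opening: 0.045
```

>>> arm_command(rows="0 0 40 0 0 0;0 0 100 0 0 0;0 0 160 0 0 0;0 0 190 0 0 5;-20 60 190 0 0 5;-20 120 190 0 0 5;-20 180 190 0 0 5;-20 180 190 0 0 5;-20 180 190 0 0 5")

```text
t: 32.4
tool_pos: [0.438, -0.2108, 0.2706]
tool_rot: [3.127, 0.046, -0.006]
contact_force: [0.8, -0.8, -0.6]
opening: 0.0449
```

```bash
python3 - <<'E'
from h import *
st()
d=grab('wrist','w11.png');
g=cv2.cvtColor(d['frame'],cv2.COLOR_RGB2GRAY); h=hsv(d)
print(hsv(d)[340:400:3,317].tolist()); print(hsv(d)[225:275:2,317].tolist())
print([(u,h[320,u].tolist()) for u in list(range(250,270,2))+list(range(366,390,2))])
E
```

```text
t 32.4 pos [ 0.438  -0.2108  0.2706] rot [ 3.127  0.046 -0.006] F [ 0.8 -0.8 -0.6] op 0.0449
[[18, 148, 193], [18, 150, 190], [18, 153, 192], [19, 153, 193], [19, 155, 198], [19, 164, 196], [19, 145, 213], [19, 144, 212], [19, 147, 213], [19, 139, 208], [19, 139, 208], [18, 136, 205], [19, 146, 195], [19, 154, 195], [19, 156, 200], [19, 152, 198], [15, 11, 91], [21, 33, 101], [24, 35, 103], [23, 32, 95]]
[[16, 138, 172], [16, 134, 170], [17, 139, 163], [16, 137, 158], [16, 142, 160], [16, 135, 162], [16, 135, 163], [17, 138, 165], [16, 130, 163], [17, 139, 160], [17, 140, 162], [17, 160, 140], [18, 173, 124], [17, 173, 137], [17, 166, 132], [15, 189, 119], [13, 173, 121], [18, 167, 119], [18, 176, 126], [17, 166, 138], [19, 175, 147], [18, 164, 152], [18, 150, 155], [18, 151, 159], [18, 154, 157]]
[(250, [0, 0, 90]), (252, [120, 15, 17]), (254, [150, 43, 24]), (256, [86, 102, 20]), (258, [120, 12, 41]), (260, [165, 13, 38]), (262, [13, 99, 59]), (264, [17, 160, 132]), (266, [17, 157, 148]), (268, [17, 147, 160]), (366, [19, 162, 140]), (368, [18, 166, 135]), (370, [18, 163, 94]), (372, [90, 11, 23]), (374, [30, 28, 27]), (376, [41, 120, 17]), (378, [75, 20, 25]), (380, [102, 43, 30]), (382, [90, 8, 61]), (384, [60, 10, 100]), (386, [60, 3, 97]), (388, [45, 5, 98])]
```

```bash
python3 - <<'E'
from h import *
d=grab('wrist');o=monitor.get_obs();z=o['tool_pos'][2]
for v in(386.5,247,258,264): print(v,[np.round(tlocal(d,onplane(d,[(317,v)],z-q))[0]*1000,1)[:2].tolist() for q in(.0566,.0806)])
for u in(262,371):print(u,np.round(tlocal(d,onplane(d,[(u,320)],z-.0566))[0]*1000,1))
p=np.array(o['tool_pos'])*1000
for n,s in(('s2',(510.4,346.3)),('s3',(508.3,429.5))):print(n,np.round(np.array(s)-p[:2],1))
E
```

```text
386.5 [[-30.8, 0.4], [-51.4, 0.5]]
247 [[34.5, 0.3], [26.3, 0.3]]
258 [[30.0, 0.3], [20.9, 0.3]]
264 [[27.5, 0.3], [17.9, 0.3]]
262 [  2.7 -22.3  56.3]
371 [ 2.4 22.7 56.9]
s2 [ 72.4 558. ]
s3 [ 70.3 641.2]
```

>>> arm_command(rows="8 60 0 0 0 0;16 120 0 0 0 0;24 180 0 0 0 0;32 240 0 0 0 0;40 300 0 0 0 0;48 360 0 0 0 0;56 420 0 0 0 0;64 480 0 0 0 0;73 540 0 0 0 0;73 557 0 0 0 0;73 557 -30 0 0 0;73 557 -60 0 0 0")

```text
t: 34.0
tool_pos: [0.5122, 0.3445, 0.21]
tool_rot: [3.127, 0.041, -0.005]
contact_force: [-0.2, -0.3, -1.2]
opening: 0.0451
```

>>> arm_command(rows="0 0 0 0 0 0;0 0 0 0 0 0")

```text
t: 34.25
tool_pos: [0.5132, 0.3439, 0.211]
tool_rot: [3.128, 0.039, -0.003]
contact_force: [0.1, -0.1, 0.5]
opening: 0.0449
```

```bash
python3 - <<'E'
from h import *
st()
d=grab('wrist','w12.png');h=hsv(d)
m=cv2.inRange(h,(22,200,120),(32,255,255));blobs(d,m,(150,100,500,250),.078,150)
print([(v,h[v,317].tolist()) for v in range(376,392,2)])
E
```

```text
t 34.25 pos [0.5132 0.3439 0.211 ] rot [ 3.128e+00  3.900e-02 -3.000e-03] F [ 0.1 -0.1  0.5] op 0.0449
[448. 210.] c [545.8 262.7] LxW 43.3 19.6 long ang -88.8
[309. 211.] c [544.2 346.9] LxW 27.6 20.2 long ang -88.7
[175. 209.] c [543. 426.] LxW 32.9 18.8 long ang -88.7
[(376, [18, 138, 199]), (378, [19, 147, 201]), (380, [19, 149, 205]), (382, [19, 156, 206]), (384, [19, 158, 205]), (386, [19, 158, 205]), (388, [26, 19, 108]), (390, [24, 34, 120])]
```

>>> arm_command(rows="-2 3 0 0 0 0.5;-2 3 -10 0 0 0.5;-2 3 -20 0 0 0.5;-2 3 -28 0 0 0.5;-2 3 -33 0 0 0.5;-2 3 -38 0 0 0.5;-2 3 -43 0 0 0.5;-2 3 -48 0 0 0.5;-2 3 -48 0 0 0.5")

```text
t: 35.42
tool_pos: [0.5117, 0.3475, 0.1642]
tool_rot: [3.129, 0.053, -0.0]
contact_force: [1.4, 1.4, 1.8]
opening: 0.0445
```

>>> arm_command(rows="0 0 -4 0 0 0;0 0 -8 0 0 0;0 0 -12 0 0 0;0 0 -16 0 0 0;0 0 -20 0 0 0;0 0 -24 0 0 0;0 0 -24 0 0 0")

```text
t: 36.3
tool_pos: [0.5117, 0.3475, 0.1397]
tool_rot: [3.129, 0.053, -0.0]
contact_force: [3.5, 1.5, 0.3]
opening: 0.0449
```

Same profile as the first mould. I'll press down to about −2 mm.

>>> arm_command(rows="0 0 -3 0 0 0;0 0 -6 0 0 0;0 0 -9 0 0 0;0 0 -11 0 0 0;0 0 -12 0 0 0;0 0 -12 0 0 0;0 0 -12 0 0 0")

```text
t: 37.17
tool_pos: [0.5118, 0.3476, 0.1295]
tool_rot: [3.129, 0.053, -0.001]
contact_force: [-2.0, -2.5, 12.0]
opening: 0.0451
```

>>> arm_command(rows="0 0 0 0 0 0;0 0 0 0 0 0;0 0 0 0 0 0", jaw=0.72)

```text
t: 37.55
tool_pos: [0.5111, 0.3473, 0.1283]
tool_rot: [3.128, 0.053, -0.004]
contact_force: [0.9, -0.4, 0.5]
opening: 0.0617
```

>>> arm_command(rows="0 0 20 0 0 0;-10 0 50 0 0 0;-40 0 100 0 0 0;-70 -5 150 0 0 0;-74 -9 171 0 0 0;-74 -9 171 0 0 0;-74 -9 171 0 0 0")

```text
t: 38.42
tool_pos: [0.4371, 0.3379, 0.2972]
tool_rot: [3.126, 0.052, -0.008]
contact_force: [-0.4, -0.0, -0.3]
opening: 0.0617
```

```bash
python3 - <<'E'
from h import *
st()
d=grab('wrist','w13.png')
m=hsv(d);y=cv2.inRange(m,(22,180,120),(32,255,255))
print('yellow');blobs(d,y,(0,0,640,300),.085,150)
o=cv2.inRange(m,(12,90,120),(21,200,255));o=cv2.morphologyEx(o,cv2.MORPH_OPEN,np.ones((3,3),np.uint8))
print('orange @.073');
for c in((511.6,263),(510.4,346.3)):
    u,v=proj(d,[(c[0]/1000,c[1]/1000,.073)])[0].astype(int); print(m[v,u]); blobs(d,o,(u-38,v-45,u+38,v+45),.073,500)
E
```

```text
t 38.42 pos [0.4371 0.3379 0.2972] rot [ 3.126  0.052 -0.008] F [-0.4 -0.  -0.3] op 0.0617
yellow
[406. 176.] c [480.6 263.2] LxW 34.7 15.2 long ang -88.2
[304. 174.] c [479.1 346. ] LxW 25.9 15.9 long ang -88.2
[201. 173.] c [477.6 427.4] LxW 36.6 15.0 long ang -88.1
[415.  91.] c [542.7 263.7] LxW 34.3 15.2 long ang -88.1
[305.  90.] c [541.2 346.9] LxW 26.1 15.1 long ang -88.0
[194.  87.] c [539.7 428.9] LxW 35.6 15.3 long ang -89.3
orange @.073
[ 19 146 223]
[404. 133.] c [511.7 264.9] LxW 59.7 49.7 long ang 1.6
[ 19 142 219]
[304. 134.] c [508.6 346.3] LxW 59.7 47.3 long ang 0.8
```

Both moulds are in, and their catches read the same as the empty station's, so they have snapped over. Now mould A.

>>> arm_command(rows="-10 -60 30 0 0 0;0 -120 30 0 0 0;10 -180 30 0 0 0;20 -240 30 0 0 0;30 -300 30 0 0 0;40 -360 30 0 0 0;50 -420 30 0 0 0;60 -480 30 0 0 0;65 -540 30 0 0 0;70 -600 30 0 0 0;70 -660 30 0 0 0;70 -690 30 0 0 0", jaw=1)

```text
t: 39.98
tool_pos: [0.5061, -0.3553, 0.3232]
tool_rot: [3.129, 0.047, -0.016]
contact_force: [-0.2, 0.3, 0.1]
opening: 0.0853
```

>>> arm_command(rows="0 -20 -20 0 0 0;0 -20 -20 0 0 0;0 -20 -20 0 0 0")

```text
t: 40.35
tool_pos: [0.506, -0.3749, 0.3018]
tool_rot: [3.131, 0.047, -0.018]
contact_force: [-0.9, -0.8, 0.5]
opening: 0.0855
```

```bash
python3 - <<'E'
from h import *
st()
d=grab('wrist','w14.png');print('all');moulds(d,(200,0,480,260),.022)
h=hsv(d);m=cv2.inRange(h,(0,0,190),(180,60,255));print('white');blobs(d,m,(100,0,560,260),.013,300)
E
```

```text
t 40.35 pos [ 0.506  -0.3749  0.3018] rot [ 3.131  0.047 -0.018] F [-0.9 -0.8  0.5] op 0.0855
all
[317. 126.] c [ 582.2 -375.7] LxW 57.9 44.7 long ang 31.7
[465.  96.] c [ 610.2 -511.1] LxW 49.5 31.1 long ang 10.4
white
[216. 177.] c [ 529.9 -275.1] LxW 64.9 63.4 long ang -65.3
```

The tall white bottle stands close behind mould A, so I'll flip the tool half a turn to keep the wrist camera on the robot's side.

>>> arm_command(rows="20 0 0 0 0 10;40 0 0 0 0 20;60 0 0 0 0 30;79 -1 0 0 0 40;79 -1 0 0 0 50;79 -1 0 0 0 60;79 -1 0 0 0 70;79 -1 0 0 0 80;79 -1 0 0 0 90;79 -1 0 0 0 100;79 -1 0 0 0 110;79 -1 0 0 0 120", jaw=0.95)

```text
t: 41.9
tool_pos: [0.5858, -0.3747, 0.3041]
tool_rot: [1.511, 2.736, 0.007]
contact_force: [1.1, -0.2, -0.0]
opening: 0.0813
```

>>> arm_command(rows="0 0 0 0 0 10;0 0 0 0 0 20;0 0 0 0 0 30;0 0 0 0 0 40;0 0 0 0 0 50;0 0 0 0 0 60;0 0 0 0 0 70;0 0 0 0 0 80;0 0 0 0 0 90;0 0 0 0 0 90;0 0 0 0 0 90")

```text
t: 43.28
tool_pos: [0.5861, -0.3742, 0.3048]
tool_rot: [-0.866, 3.011, 0.022]
contact_force: [-0.2, 0.2, 0.8]
opening: 0.0808
```

```bash
python3 - <<'E'
from h import *
st();o=monitor.get_obs();R=Ro.from_rotvec(o['tool_rot']).as_matrix();print('yaw',np.degrees(np.arctan2(R[1,0],R[0,0])),o['q'])
d=grab('wrist','w15.png');moulds(d,(200,150,440,420),.022)
h=hsv(d);u,v=proj(d,[(.584,-.3755,.024)])[0].astype(int);print(u,v,h[v,u])
E
```

```text
t 43.27 pos [ 0.5861 -0.3742  0.3048] rot [-0.866  3.011  0.022] F [-0.2  0.2  0.8] op 0.0808
yaw -147.91676252688276 [-0.67969528  0.21682064  1.43170341  0.01539218  1.49960618 -2.811664  ]
[313. 199.] c [ 581.9 -376.4] LxW 56.4 42.0 long ang 31.9
313 203 [ 18 143 193]
```

>>> arm_command(rows="-3 -1 -60 0 0 0;-3 -1 -120 0 0 0;-3 -1 -170 0 0 0;-3 -1 -205 0 0 0;-3 -1 -226 0 0 0;-3 -1 -226 0 0 0;-3 -1 -226 0 0 0")

```text
t: 44.2
tool_pos: [0.5841, -0.3761, 0.0808]
tool_rot: [-0.865, 3.009, 0.018]
contact_force: [0.5, 0.4, 0.4]
opening: 0.0811
```

>>> arm_command(rows="0 0 0 0 0 0;0 0 0 0 0 0;0 0 0 0 0 0;0 0 0 0 0 0", jaw=0, squeeze=70)

```text
t: 44.7
tool_pos: [0.5853, -0.3771, 0.0834]
tool_rot: [-0.865, 3.007, 0.013]
contact_force: [-0.3, -0.5, 6.6]
opening: 0.0445
```

>>> arm_command(rows="0 0 60 0 0 0;0 0 120 0 0 0;-60 30 180 0 0 -10;-100 60 190 0 0 -20;-130 100 190 0 0 -30;-140 160 190 0 0 -40;-145 166 190 0 0 -50;-145 166 190 0 0 -60;-145 166 190 0 0 -70;-145 166 190 0 0 -80;-145 166 190 0 0 -90;-145 166 190 0 0 -100")

```text
t: 46.2
tool_pos: [0.44, -0.2109, 0.2733]
tool_rot: [1.754, 2.589, -0.007]
contact_force: [0.1, 0.5, -0.8]
opening: 0.0444
```

>>> arm_command(rows="0 0 0 0 0 -10;0 0 0 0 0 -20;0 0 0 0 0 -30;0 0 0 0 0 -40;0 0 0 0 0 -50;0 0 0 0 0 -60;0 0 0 0 0 -70;0 0 0 0 0 -80;0 0 0 0 0 -90;0 0 0 0 0 -100;0 0 0 0 0 -110;0 0 0 0 0 -110")

```text
t: 47.7
tool_pos: [0.4399, -0.2108, 0.2732]
tool_rot: [3.137, 0.051, -0.023]
contact_force: [-1.2, -0.6, -1.6]
opening: 0.0443
```

```bash
python3 - <<'E'
from h import *
st();o=monitor.get_obs();R=Ro.from_rotvec(o['tool_rot']).as_matrix();print('yaw',np.degrees(np.arctan2(R[1,0],R[0,0])))
d=grab('wrist','w16.png');h=hsv(d)
print([(v,h[v,317].tolist()) for v in range(376,400,2)]);print([(v,h[v,317].tolist()) for v in range(230,280,3)])
print([(u,h[320,u].tolist()) for u in list(range(254,270,2))+list(range(366,382,2))])
E
```

```text
t 47.7 pos [ 0.4399 -0.2108  0.2732] rot [ 3.137  0.051 -0.023] F [-1.2 -0.6 -1.6] op 0.0443
yaw 1.8676378332586485
[(376, [18, 36, 105]), (378, [20, 31, 100]), (380, [19, 40, 101]), (382, [21, 36, 99]), (384, [17, 42, 98]), (386, [19, 38, 95]), (388, [23, 34, 97]), (390, [24, 37, 103]), (392, [25, 33, 99]), (394, [23, 41, 100]), (396, [21, 36, 98]), (398, [23, 39, 104])]
[(230, [15, 138, 163]), (233, [17, 138, 164]), (236, [18, 169, 122]), (239, [18, 176, 145]), (242, [14, 178, 110]), (245, [17, 162, 124]), (248, [18, 171, 136]), (251, [18, 173, 155]), (254, [18, 162, 159]), (257, [17, 162, 165]), (260, [18, 161, 163]), (263, [18, 163, 161]), (266, [18, 152, 159]), (269, [18, 150, 155]), (272, [18, 148, 152]), (275, [17, 142, 153]), (278, [18, 150, 151])]
[(254, [165, 22, 23]), (256, [0, 0, 25]), (258, [80, 67, 23]), (260, [90, 23, 34]), (262, [60, 6, 44]), (264, [17, 132, 79]), (266, [18, 165, 145]), (268, [18, 161, 158]), (366, [17, 159, 138]), (368, [18, 158, 113]), (370, [126, 53, 24]), (372, [30, 10, 25]), (374, [100, 26, 30]), (376, [90, 12, 22]), (378, [162, 47, 27]), (380, [30, 46, 22])]
```

```bash
python3 - <<'E'
from h import *
d=grab('wrist');h=hsv(d);o=monitor.get_obs();z=o['tool_pos'][2]
r=[v for v in range(340,390) if h[v,317,1]<80][0];print('rear v',r)
for v in(r-1,246): print(v,np.round(tlocal(d,onplane(d,[(317,v)],z-.0594))[0]*1000,1))
for u in(264,369):print(u,np.round(tlocal(d,onplane(d,[(u,320)],z-.0594))[0]*1000,1))
R=Ro.from_rotvec(o['tool_rot']).as_matrix();print('z axis',R[:,2]); print('level rotvec deg',np.degrees(np.cross(R[:,2],[0,0,-1])))
p=np.array(o['tool_pos'])*1000
print('s3',np.round(np.array((508.3,429.5))-p[:2],1))
cv2.imwrite('pics/w16c.png',d['frame'][200:420,200:440,::-1])
E
```

```text
rear v 375
374 [-26.7   0.7  59.8]
246 [34.   0.6 58.9]
264 [  0.9 -21.8  59.3]
369 [ 0.9 22.6 59.5]
z axis [-0.01458361 -0.00466438 -0.99988277]
level rotvec deg [ 0.26724954 -0.83557914  0.        ]
s3 [ 68.4 640.3]
```

>>> arm_command(rows="5 60 0 0 0 0;10 120 0 0 0 0;16 180 0 0 0 0;22 240 0 0 0 0;28 300 0 0.3 -0.8 0;34 360 0 0.3 -0.8 0;40 420 0 0.3 -0.8 0;48 480 0 0.3 -0.8 0;56 540 0 0.3 -0.8 0;66 600 0 0.3 -0.8 0;66 641 0 0.3 -0.8 0;66 641 -20 0.3 -0.8 0")

```text
t: 49.3
tool_pos: [0.5062, 0.4333, 0.2547]
tool_rot: [-3.138, -0.061, -0.004]
contact_force: [0.4, -0.1, -0.6]
opening: 0.0443
```

>>> arm_command(rows="0 0 -20 0 0 0;0 0 -40 0 0 0;0 0 -40 0 0 0;0 0 -40 0 0 0")

```text
t: 49.8
tool_pos: [0.5065, 0.4328, 0.215]
tool_rot: [-3.138, -0.06, -0.005]
contact_force: [-0.5, -0.5, -0.7]
opening: 0.0447
```

```bash
python3 - <<'E'
from h import *
st();o=monitor.get_obs();R=Ro.from_rotvec(o['tool_rot']).as_matrix();print('yaw',np.degrees(np.arctan2(R[1,0],R[0,0])),'lev',np.degrees(np.cross(R[:,2],[0,0,-1])))
d=grab('wrist','w17.png');h=hsv(d)
r=[v for v in range(340,390) if h[v,317,1]<80];print('rear v',r[:1])
m=cv2.inRange(h,(22,200,120),(32,255,255));blobs(d,m,(250,100,640,250),.078,150)
E
```

```text
t 49.8 pos [0.5065 0.4328 0.215 ] rot [-3.138 -0.06  -0.005] F [-0.5 -0.5 -0.7] op 0.0447
yaw 2.1739980424676246 lev [-0.19553722  0.17566046  0.        ]
rear v [375]
[596. 207.] c [544.7 266.1] LxW 54.8 18.6 long ang 87.7
[459. 205.] c [543.8 346.8] LxW 42.7 19.1 long ang -87.8
[322. 204.] c [541.8 430.6] LxW 27.4 19.1 long ang -87.8
```

>>> arm_command(rows="0 -2 0 0 0 0;0 -2 -10 0 0 0;0 -2 -20 0 0 0;0 -2 -28 0 0 0;0 -2 -33 0 0 0;0 -2 -38 0 0 0;0 -2 -43 0 0 0;0 -2 -48 0 0 0;0 -2 -48 0 0 0")

```text
t: 50.98
tool_pos: [0.507, 0.4314, 0.1681]
tool_rot: [-3.136, -0.06, -0.008]
contact_force: [0.1, 0.9, 0.8]
opening: 0.0447
```

>>> arm_command(rows="0 0 -4 0 0 0;0 0 -8 0 0 0;0 0 -12 0 0 0;0 0 -16 0 0 0;0 0 -20 0 0 0;0 0 -24 0 0 0;0 0 -24 0 0 0")

```text
t: 51.85
tool_pos: [0.5069, 0.4314, 0.1438]
tool_rot: [-3.136, -0.06, -0.007]
contact_force: [-0.9, 0.8, 0.4]
opening: 0.0442
```

>>> arm_command(rows="0 0 -3 0 0 0;0 0 -6 0 0 0;0 0 -9 0 0 0;0 0 -11 0 0 0;0 0 -12 0 0 0;0 0 -12 0 0 0;0 0 -12 0 0 0")

```text
t: 52.72
tool_pos: [0.5075, 0.4316, 0.1334]
tool_rot: [-3.136, -0.06, -0.009]
contact_force: [-1.3, -2.6, 8.5]
opening: 0.0443
```

>>> arm_command(rows="0 0 -1 0 0 0;0 0 -2 0 0 0;0 0 -3 0 0 0;0 0 -4 0 0 0;0 0 -4 0 0 0;0 0 -4 0 0 0")

```text
t: 53.48
tool_pos: [0.5084, 0.4317, 0.1324]
tool_rot: [-3.136, -0.06, -0.012]
contact_force: [-2.7, -3.4, 14.4]
opening: 0.0449
```

>>> arm_command(rows="0 0 0 0 0 0;0 0 0 0 0 0;0 0 0 0 0 0", jaw=0.72)

```text
t: 53.85
tool_pos: [0.5078, 0.4314, 0.1312]
tool_rot: [-3.137, -0.06, -0.009]
contact_force: [-0.4, -1.2, 0.0]
opening: 0.0615
```

>>> arm_command(rows="0 0 20 0 0 0;-10 -10 50 0 0 0;-40 -50 100 0 0 0;-70 -90 150 0 0 0;-70 -94 167 0 0 0;-70 -94 167 0 0 0;-70 -94 167 0 0 0")

```text
t: 54.72
tool_pos: [0.4377, 0.3375, 0.298]
tool_rot: [-3.137, -0.06, -0.009]
contact_force: [0.0, -0.3, -0.3]
opening: 0.0616
```

```bash
python3 - <<'E'
from h import *
st()
d=grab('wrist','w18.png')
m=hsv(d);y=cv2.inRange(m,(22,180,120),(32,255,255))
print('yellow');blobs(d,y,(0,0,640,300),.085,150)
print('red');blobs(d,red(m),(0,0,640,470),.1)
cv2.imwrite('pics/w18c.png',cv2.resize(d['frame'][0:300,120:520],(800,600),interpolation=cv2.INTER_CUBIC)[:,:,::-1])
E
```

```text
t 54.73 pos [0.4377 0.3375 0.298 ] rot [-3.137 -0.06  -0.009] F [ 0.  -0.3 -0.3] op 0.0616
yellow
[412. 179.] c [481.6 262. ] LxW 32.9 15.3 long ang -87.8
[309. 177.] c [479.5 345.8] LxW 26.1 16.0 long ang -87.7
[208. 175.] c [478.2 427.7] LxW 36.2 15.2 long ang -87.7
[420.  95.] c [543.3 264. ] LxW 33.7 15.3 long ang -87.9
[310.  93.] c [542.3 346.6] LxW 26.4 15.3 long ang -87.8
[201.  90.] c [540.4 428.8] LxW 35.6 15.3 long ang -87.7
red
[243. 242.] c [427.5 395.8] LxW 50.4 21.8 long ang 32.9
```

View pics/w18c.png

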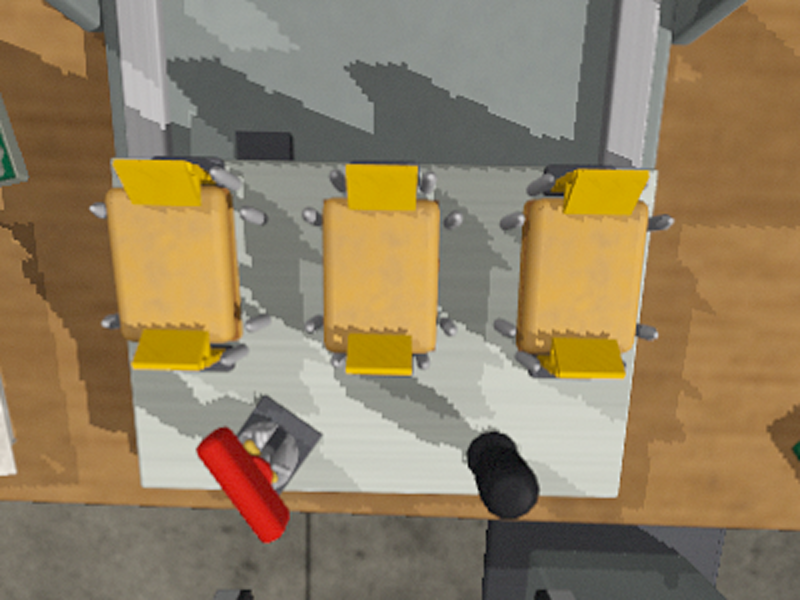

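All three moulds are under both catches, and the bar is still parked. I'll flip the tool again, grip the handle and push home.

>>> arm_command(rows="-11 -48 0 0 0 10;-11 -48 0 0 0 20;-11 -48 0 0 0 30;-11 -48 0 0 0 40;-11 -48 0 0 0 50;-11 -48 0 0 0 60;-11 -48 0 0 0 70;-11 -48 0 0 0 80;-11 -48 0 0 0 90;-11 -48 0 0 0 100;-11 -48 0 0 0 110;-11 -48 0 0 0 120")

```text
t: 56.28
tool_pos: [0.4263, 0.2897, 0.2948]
tool_rot: [-1.506, -2.749, 0.006]
contact_force: [-0.8, -1.0, -0.1]
opening: 0.0616
```

>>> arm_command(rows="0 0 0 0 0 10;0 0 0 0 0 20;0 0 0 0 0 30;0 0 0 0 0 40;0 0 0 0 0 50;0 0 0 0 0 60;0 0 -50 0 0 60;0 0 -100 0 0 60;0 0 -140 0 0 60;0 0 -157 0 0 60;0 0 -157 0 0 60;0 0 -157 0 0 60")

```text
t: 57.78
tool_pos: [0.4274, 0.2903, 0.1395]
tool_rot: [0.071, -3.139, 0.009]
contact_force: [-0.6, 0.6, 0.2]
opening: 0.0615
```

>>> arm_command(rows="0 0 0 0 0 0;0 0 0 0 0 0;0 0 0 0 0 0;0 0 0 0 0 0", jaw=0, squeeze=50)

```text
t: 58.28
tool_pos: [0.4283, 0.2901, 0.1413]
tool_rot: [-0.071, 3.141, -0.01]
contact_force: [-0.8, -3.2, 6.3]
opening: 0.0227
```

>>> arm_command(rows="12 0 0 0 0 0;26 1 0 0 0 0;40 1 0 0 0 0;54 2 0 0 0 0;68 2 0 0 0 0;82 3 0 0 0 0;96 3 0 0 0 0;108 4 0 0 0 0;117 4 0 0 0 0;122 4 0 0 0 0;123 4 0 0 0 0;123 4 0 0 0 0")

```text
t: 59.78
tool_pos: [0.548, 0.2926, 0.1413]
tool_rot: [0.071, -3.129, 0.018]
contact_force: [-16.4, -8.9, 11.4]
opening: 0.0225
```

>>> arm_command(rows="0 0 0 0 0 0;0 0 0 0 0 0;0 0 0 0 0 0;0 0 40 0 0 0;0 0 90 0 0 0;0 0 115 0 0 0;-2 55 115 0 0 10;-3 109 115 0 0 20;-3 109 115 0 0 30;-3 109 115 0 0 34;-3 109 115 0 0 34;-3 109 115 0 0 34", jaw=0.5)

```text
t: 61.28
tool_pos: [0.5451, 0.4015, 0.2563]
tool_rot: [0.982, -2.976, 0.022]
contact_force: [0.9, 0.2, -0.4]
opening: 0.0423
```

```bash
python3 - <<'E'
from h import *
st();o=monitor.get_obs();R=Ro.from_rotvec(o['tool_rot']).as_matrix();print('yaw',np.degrees(np.arctan2(R[1,0],R[0,0])),'lev',np.degrees(np.cross(R[:,2],[0,0,-1])))
d=grab('wrist','w19.png')
h=hsv(d);print('red');blobs(d,red(h),(0,0,640,470),.1)
print('handle');blobs(d,cv2.inRange(h,(0,0,0),(180,255,60)),(130,110,230,190),.098)
E
```

```text
t 61.27 pos [0.5451 0.4015 0.2563] rot [ 0.982 -2.976  0.022] F [ 0.9  0.2 -0.4] op 0.0423
yaw -143.48635028794052 lev [ 0.89998647 -0.15828232  0.        ]
red
[320. 246.] c [542.8 400.8] LxW 53.5 16.5 long ang 36.8
handle
[155. 174.] c [570.4 282.7] LxW 23.0 8.7 long ang -89.2
[194. 152.] c [540.1 298. ] LxW 38.5 23.0 long ang -46.4
```

>>> arm_command(rows="-1 0 -30 0.9 -0.2 0;-1 0 -60 0.9 -0.2 0;-1 0 -85 0.9 -0.2 0;-1 0 -98 0.9 -0.2 0;-1 0 -98 0.9 -0.2 0;-1 0 -98 0.9 -0.2 0")

```text
t: 62.08
tool_pos: [0.5449, 0.4019, 0.1599]
tool_rot: [-0.983, 2.981, 0.0]
contact_force: [0.3, 0.1, 0.8]
opening: 0.043
```

>>> arm_command(rows="0 0 0 0 0 0;0 0 0 0 0 0;0 0 0 0 0 0;0 0 0 0 0 0", jaw=0, squeeze=60)

```text
t: 62.58
tool_pos: [0.5454, 0.4026, 0.1616]
tool_rot: [-0.983, 2.978, 0.003]
contact_force: [-1.1, 1.7, 5.4]
opening: 0.0103
```

>>> arm_command(rows="0 0 3 0 0 0;0 0 5 0 0 0;0 0 6 0 0 0;0 0 6 0 0 0")

```text
t: 63.08
tool_pos: [0.545, 0.4024, 0.1666]
tool_rot: [-0.983, 2.979, 0.002]
contact_force: [2.2, 3.0, -8.0]
opening: 0.0106
```

>>> arm_command(rows="0 0 1 0 0 0;0 0 2 0 0 0;0 0 2 0 0 -9;0 0 2 0 0 -18;0 0 2 0 0 -27;0 0 2 0 0 -36;0 0 2 0 0 -45;0 0 2 0 0 -54;0 0 2 0 0 -62;0 0 2 0 0 -70;0 0 2 0 0 -70;0 0 2 0 0 -70")

```text
t: 64.58
tool_pos: [0.5448, 0.4015, 0.1681]
tool_rot: [0.901, 3.006, -0.006]
contact_force: [1.5, -1.8, -8.9]
opening: 0.01
```

>>> arm_command(rows="0 0 -4 0 0 0;0 0 -8 0 0 0;0 0 -12 0 0 0;0 0 -16 0 0 0;0 0 -20 0 0 0;0 0 -21 0 0 0;0 0 -21 0 0 0")

```text
t: 65.45
tool_pos: [0.545, 0.4016, 0.148]
tool_rot: [0.901, 3.005, -0.006]
contact_force: [-0.5, -2.8, -0.1]
opening: 0.0103
```

>>> arm_command(rows="0 0 0 0 0 0;0 0 0 0 0 0;0 0 0 0 0 0;0 0 30 0 0 0;0 0 70 0 0 0;0 0 83 0 0 0;0 0 83 0 0 0;0 0 83 0 0 0", jaw=0.5)

```text
t: 66.45
tool_pos: [0.5443, 0.4012, 0.2287]
tool_rot: [0.902, 3.007, -0.009]
contact_force: [-0.6, 0.0, 0.4]
opening: 0.0428
```

```bash
python3 - <<'E'
from h import *
st()
d=grab('wrist','w20.png')
h=hsv(d);print('red');blobs(d,red(h),(0,0,640,470),.086)
x=d['frame'];cv2.imwrite('pics/w20b.png',x[:,:,::-1])
E
```

```text
t 66.45 pos [0.5443 0.4012 0.2287] rot [ 0.902  3.007 -0.009] F [-0.6  0.   0.4] op 0.0428
red
[318. 249.] c [542.7 401.8] LxW 52.6 16.8 long ang -39.7
```

View pics/w20b.png

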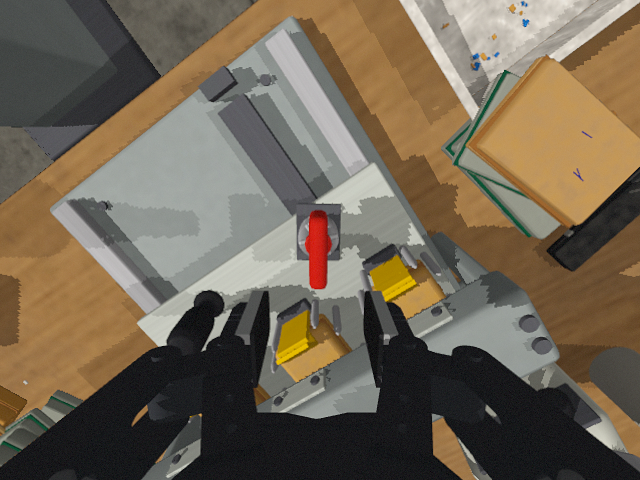

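```bash
python3 - <<'E'
import cv2,numpy as np
from h import red
for n in('w3','w20'):
    h=cv2.cvtColor(cv2.imread(f'pics/{n}.png'),cv2.COLOR_BGR2HSV);m=red(h);m[:200]=0;m[300:]=0;m[:,:270]=0;m[:,370:]=0
    ys,xs=np.nonzero(m);vx=cv2.fitLine(np.c_[xs,ys].astype(np.float32),cv2.DIST_L2,0,.01,.01).ravel()
    print(n,len(xs),xs.min(),xs.max(),ys.min(),ys.max(),'angle from vertical',np.degrees(np.arctan2(vx[0],vx[1])),[int(np.ptp(xs[ys==y])) for y in range(215,290,15)])
E
```

```text
w3 1363 305 330 213 289 angle from vertical 179.976 [13, 17, 25, 17, 16]
w20 1394 305 331 211 288 angle from vertical 0.23053685 [16, 17, 25, 17, 16]
```

The bar's pixels match the original locked view in angle, size and height. I'll back away and hand in.

>>> arm_command(rows="-20 -10 40 0 0 0;-40 -20 80 0 0 0;-40 -20 80 0 0 0;-40 -20 80 0 0 0;-40 -20 80 0 0 0")

```text
t: 67.12
tool_pos: [0.5038, 0.3808, 0.3057]
tool_rot: [-0.902, -3.008, 0.015]
contact_force: [-0.4, 0.2, -0.4]
opening: 0.0427
```

```bash
python3 - <<'E'
from h import *
st(); t=grab('top'); h=hsv(t)
blobs(t,cv2.inRange(h,(0,0,200),(180,40,255)),(395,240,435,275),.013)
print(workorder.finish_job()); st()
E
```

```text
t 67.12 pos [0.5038 0.3808 0.3057] rot [-0.902 -3.008  0.015] F [-0.4  0.2 -0.4] op 0.0427
[414. 257.] c [ 528.4 -273.5] LxW 65.3 62.3 long ang 89.4
the job is handed in; nothing more can be done
None
the job is handed in; nothing more can be done
```

I loaded the injector with all three orange moulds, pushed the shuttle home, locked the plunger and handed the job in at about 67 s. No verdict was reported.

- **Plunger out, shuttle drawn:** I parked the plunger at a twist of about 1.23 rad. The shuttle then came out 120 mm to its stop.
- **Moulds:** Each of the three stations took one mould. The last view with the shuttle out showed both catches over every mould, at the same positions as when the stations were empty.
- **Shuttle home and locked:** The shuttle moved back 119.7 mm and pressed on its stop. I turned the plunger back and it dropped 20 mm. The red bar then matched the first locked view in image angle, size and height.
- **Tin:** It measured exactly where it started.
- **Glue bottle and green case:** I kept clear of both but did not measure them again at the end.

**Checks that disagreed:**
- **Final bar angle:** One box fit gave about −40°, against −34° at the start. A direct comparison of the bar's pixels in the two views agreed to within 0.3°.
- **Far views of the moulds:** They read up to about 4 mm off from near views of the moulds once gripped. I placed the moulds by the near views.

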